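Load hearing-aid modules in the live ear dock and probe their studs

ROBOT

A 7-joint arm with a two-finger parallel gripper is mounted at the origin on the work surface. World frame = base frame: x ahead of the robot, y to its left, z up, the work surface at z = 0. Lengths are in m, angles in degrees, forces in N, time in s.
With the tool pointing down it reaches from about 0.425 to 0.875 m from the base axis. Payload 4.7 kg.
Tool frame: the origin (TCP) lies at the centre of the arm's flange, where the gripper is bolted on; the fingertips stand 182 mm ahead of it and the grasp point (between the pads) lies 164 mm ahead of it (env.grip_depth is the distance from the TCP to the grasp point, in m); z points along the fingers, y is the line along which they close (so a half turn about z gives the same grasp; the last joint's range is limited). The gripper opens to 87 mm and grips with 3 to 60 N. Pads are 19 mm wide; open, the fingers measure 117 mm over their backs; the gripper's body (75 mm by 190 mm) begins 51 mm behind the grasp point.
Start: joints at [71.797, 18.392, -4.016, 83.108, 1.295, 78.541, -3.26], TCP at [0.212, -0.615, 0.405] pointing down, gripper open.
Joint ranges: [-163.93, 163.93], [-17.29, 119.83], [-79.2, 71.16], [3.27, 140.29], [-89.18, 269.18], [5.43, 117.66], [-154.24, 154.24]. Speed limits (degrees/s): [147.25, 147.25, 180, 180, 180, 180, 180].

INTERFACE

Orientations are given as [roll, pitch, yaw] about the fixed x, y, z axes, in that order (R = Rz(yaw) Ry(pitch) Rx(roll)).
In Python, from cell import env gives the robot as it stands. The module is installed in compiled form; this text tells all that it offers.
- The arm moves only by the tool send_rows, never from a script. Its arguments are lists of equal length, an entry for each row: "xyz": the shift along the tool's x, y, z in m, a list of three; "rotation": the turn, a rotation vector about the tool's x, y, z in rad, a list of three; "jaw": the opening, from 0 (shut) to 1 (fully open). A call has 1 to 20 rows; each row shifts and turns the commanded pose from where the row before left it, along the tool's axes as they then stand; what a row does not reach is not made up. A row lasts 1/10 s, in which the tool goes at most 50 mm and 8.59 degrees, less where a joint would pass 70% of its speed; a pose out of reach is approached as far as the arm can. A call is refused whole if a number of a shift passes 0.05 or a number of a turn 0.15, either way. A call with a gripper value outside its range is refused whole. The fingers move at their own pace and stop on an object; "newtons" is the grip in N (left out, the last holds). Time passes only in rows, so rows that do not move let the fingers close. It gives the time, the measured TCP pose, the force, the opening and the grip force at its end, in the units of the state.
- env.get_obs(): the state, without advancing time (a new reading comes with each control period).
- env.read_camera(name): name is "side" or "top"; returns a dict with "image" (480x640x3 uint8, blue, green, red), "fx", "fy", "cx", "cy" (pixels), "R" (3x3) and "t" (3): a world point X has camera coordinates R X + t. Camera axes: x right, y down, z forward; pixel columns grow to the right and rows downward; lengths in m; the calibration is good to about 2 mm. A picture is of the moment at which its call begins. There is no depth.
- env.sign_off(): hands the job in; it is judged then, once.
The state is a dict: "time_s": time; "qpos": joint angles; "joint_velocities": joint speeds; "effort": joint torques, N m; "tool_pos": TCP position; "tool_rot": TCP orientation; "force": force on the tool from outside, world axes, zero at the start; "wrist_torque": the same for the moment, N m; "grip_width": finger opening in m; "grasp_force": force on a finger pad.
Only numpy, scipy, OpenCV 4.12 (cv2) and the standard library are available. Lean on these libraries where they do the work, as an engineer would, in place of code of your own. Each camera call takes 0.05 s, during which the arm holds its last target. There are 200 camera calls.

TASK

The ear disc on the green pad of the job plate tells which test dock is live today, the red or the blue one: press every module on the cart fully home, flush, into the recess of its own colour in that dock. Then take the test probe by its handle and touch its tip lightly for a moment to the brass stud of each loaded module in the order white, yellow, green, black (some may be missing), and hang the probe upright back in its stand. Leave everything else on the cart where it is, with all the modules still flush at the end.

Things in the scene. Friction and masses are not known exactly. Their poses are not given: they have to be found in the camera images.
- red_white (a point): mouth centre, on the top face, of the recess with the white strip beside it in the red (right ear) dock; axes as the dock's, z up; recess 39 (x) x 25 (y) mm, 13 mm deep. The dock: fixed light grey block 116 (x) x 132 (y) x 22 mm high, red edge band (123 x 139 mm over all), red line across the top; four recesses two by two, 52 mm apart in x, 66 mm in y
- red_yellow (a point): mouth centre, on the top face, of the recess with the yellow strip beside it in the red (right ear) dock; axes as the dock's, z up; recess 39 (x) x 25 (y) mm, 13 mm deep. In every recess a stiff metal contact bed lies 7 mm below the mouth; it goes down 6 mm under a push of about 5 N and stays down, so a module merely laid in stays about 5 mm proud
- red_green (a point): mouth centre, on the top face, of the recess with the green strip beside it in the red (right ear) dock; axes as the dock's, z up; recess 39 (x) x 25 (y) mm, 13 mm deep. 
- red_black (a point): mouth centre, on the top face, of the recess with the black strip beside it in the red (right ear) dock; axes as the dock's, z up; recess 39 (x) x 25 (y) mm, 13 mm deep. 
- blue_white (a point): mouth centre, on the top face, of the recess with the white strip beside it in the blue (left ear) dock; axes as the dock's, z up; recess 39 (x) x 25 (y) mm, 13 mm deep. The dock: fixed light grey block 116 (x) x 132 (y) x 22 mm high, blue edge band (123 x 139 mm over all), blue line across the top; four recesses two by two, 52 mm apart in x, 66 mm in y
- blue_yellow (a point): mouth centre, on the top face, of the recess with the yellow strip beside it in the blue (left ear) dock; axes as the dock's, z up; recess 39 (x) x 25 (y) mm, 13 mm deep. In every recess a stiff metal contact bed lies 7 mm below the mouth; it goes down 6 mm under a push of about 5 N and stays down, so a module merely laid in stays about 5 mm proud
- blue_green (a point): mouth centre, on the top face, of the recess with the green strip beside it in the blue (left ear) dock; axes as the dock's, z up; recess 39 (x) x 25 (y) mm, 13 mm deep. 
- blue_black (a point): mouth centre, on the top face, of the recess with the black strip beside it in the blue (left ear) dock; axes as the dock's, z up; recess 39 (x) x 25 (y) mm, 13 mm deep. 
- module_white: loose module, about 60 g (may be absent), upright on the cart: grey heavy foot 36 (x) x 22 (y) x 12 mm under a white body 42 (x) x 28 (y) mm, 12 to 28 mm up; sprung brass stud 12 mm across amid its top. Origin: centre of the foot's underside; z up. Every module: either way round fits; fully home, the coloured body sits flush on the dock's top face, the origin 12 mm below the recess mouth
- module_yellow: loose module, about 60 g (may be absent), upright on the cart: grey heavy foot 36 (x) x 22 (y) x 12 mm under a yellow body 42 (x) x 28 (y) mm, 12 to 28 mm up; sprung brass stud 12 mm across amid its top. Origin: centre of the foot's underside; z up. Every stud's top is 34 mm above the origin and sinks up to 4 mm, taking about 3 N
- module_green: loose module, about 60 g (may be absent), upright on the cart: grey heavy foot 36 (x) x 22 (y) x 12 mm under a green body 42 (x) x 28 (y) mm, 12 to 28 mm up; sprung brass stud 12 mm across amid its top. Origin: centre of the foot's underside; z up. 
- module_black: loose module, about 60 g (may be absent), upright on the cart: grey heavy foot 36 (x) x 22 (y) x 12 mm under a black body 42 (x) x 28 (y) mm, 12 to 28 mm up; sprung brass stud 12 mm across amid its top. Origin: centre of the foot's underside; z up. 
- probe: loose test probe, 90 g: steel pin 8 mm thick, tapering to a tip 4 mm across, from 0 to 50 mm; black flange 44 mm across, 50 to 55 mm; red square handle 20 x 20 mm (sides along x, y), 55 to 97 mm; black knob to 109 mm. Origin: the tip; z from the tip up through the handle. At the start it hangs upright in the stand, flange on the rim
- stand: fixed open-topped square grey stand, 52 x 52 mm outside, 32 x 32 mm inside, rim 62 mm high; the hanging probe's tip is 12 mm above the table. Origin: centre of its underside
- green_pad (a point): centre of the green square pad (56 mm) on the job plate, a fixed aluminium plate 75 x 150 x 6 mm at the back; a grey pad, centred 72 mm away, lies beside it; each pad has an ear disc on it
- disc_red: red ear disc, 40 mm across, 8 mm thick, fixed on one of the two pads. Origin: centre of its underside. If it lies on the green pad, the red dock is the live one
- disc_blue: blue ear disc, 40 mm across, 8 mm thick, fixed on one of the two pads. Origin: centre of its underside. If it lies on the green pad, the blue dock is the live one
- dome: white drying dome 124 mm across, 96 mm tall, 350 g; loose bystander, to be left alone. Origin: centre of its underside
- dispenser_a: translucent orange round battery dispenser, 60 mm across, 26 mm high, behind the stand; loose bystander, to be left alone. Origin: centre of its underside
- dispenser_b: second orange battery dispenser, same size, on the right; loose bystander, to be left alone. Origin: centre of its underside
- screwdriver: small screwdriver lying flat, 130 mm long, near the robot on the left; loose bystander, to be left alone. Origin: between its ends, at its underside
- tip_cup: clear cup 64 mm across, 50 mm tall, near the robot on the right; loose bystander, to be left alone. Origin: centre of its underside
- spray: bottle 52 mm across, 130 mm tall, on the right; loose bystander, to be left alone. Origin: centre of its underside
Mind the look-alikes: they are no part of the job. Of the things like the module_black, leave any that is brown; of the rest the smaller one is meant.

How it is judged:
By the outcome, as a careful person would: the job done as asked, in the order asked, and still so for the second after the job is handed in, with the robot touching nothing.
Of module_white, module_yellow, module_green, module_black only 3 to 4 are there at a start; the rules pass over those that are not, and their reading is None.
At some moment in a run one of module_white, module_yellow, module_green, module_black may be knocked a few centimetres aside while the robot is not near it.
It also fails if it takes over 210 s, if anything falls off the work surface, if the arm or the gripper's body presses on something with over 40 N, if the wrist force passes 120 N, or if a joint passes its speed limit or range.

## Working session

There is one attempt and no reset: what is moved stays moved. The work goes in short steps, Python scripts to look and compute and a tool call to move; the robot and the scene stay as the last step left them, time stands still between calls to the robot, and variables do not carry over. Pictures are saved under pics/ and viewed, at most 14 in all, crops included, and the job is handed in when it is done.

Besides the shell and the picture viewer there is one more tool, called after ">>>" by a JSON object that holds its "api" and its "payload", one argument or row to a line. send_rows: Moves the arm, as the interface text tells. Its arguments: {"type":"object","properties":{"xyz":{"type":"array"},"rotation":{"type":"array"},"jaw":{"type":"array"},"newtons":{"type":"number"}},"required":["xyz","rotation","jaw"]}

```bash
mkdir -p pics; python3 - <<'E'
from cell import env
import cv2, numpy as np
for n in ("top","side"):
    c=env.read_camera(n); cv2.imwrite(f"pics/{n}0.png",c["image"])
    print(n,c["fx"],c["fy"],c["cx"],c["cy"],np.round(c["R"],4).tolist(),np.round(c["t"],4).tolist())
o=env.get_obs(); print(o)
E
```

```text
top 575.5027219782971 575.5027219782971 311.7831478476051 239.17278527086103 [[0.0287, -0.9995, -0.0136], [-0.9934, -0.027, -0.1119], [0.1115, 0.0167, -0.9936]] [-0.0126, 0.5445, 1.1702]
side 511.8161099388864 511.8161099388864 322.84001952310325 240.03363712658413 [[0.783, -0.6219, -0.015], [-0.3649, -0.4397, -0.8206], [0.5037, 0.648, -0.5712]] [-0.4036, 0.2478, 0.7764]
{'time_s': 0.1, 'qpos': array([71.79532846, 18.43449044, -4.01497631, 83.16890983,  1.29525168,
       78.54133926, -3.25936307]), 'joint_velocities': array([ 0.06451097, -0.11064214,  0.01239735, -0.2400597 ,  0.08534455,
        0.05872102, -0.05147267]), 'effort': array([-4.35092206e-04, -4.92570484e+01, -4.05900478e-01, -3.13396990e+01,
       -6.41144486e-02,  3.95803247e-02,  8.84854080e-05]), 'tool_pos': array([ 0.21165541, -0.61437369,  0.40376545]), 'tool_rot': array([-1.79900506e+02,  5.96629787e-03,  1.90144537e+01]), 'force': array([-0.294283  ,  0.30941715, -0.7339166 ]), 'wrist_torque': array([-0.02724307, -0.05366835,  0.03882843]), 'grasp_force': 0.0, 'grip_width': 0.08669140005800899}
```

View pics/top0.png

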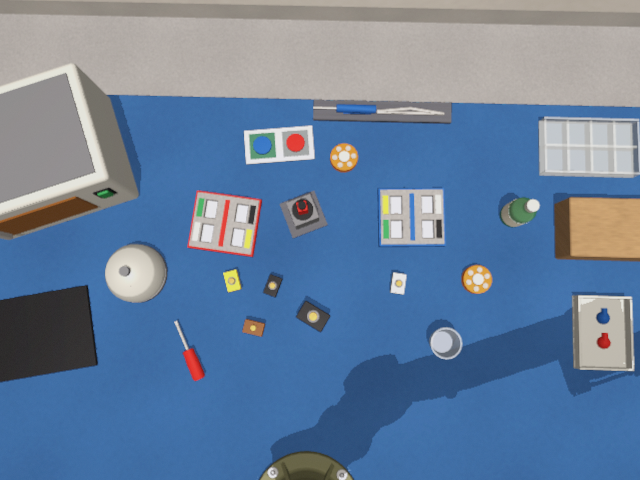

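View pics/side0.png

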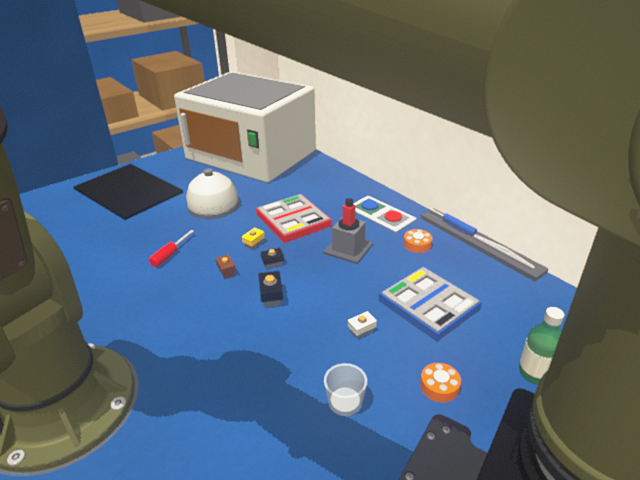

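Top view: the blue disc (262,145) lies on the green pad, so the blue dock at (412,217) is live. The modules are yellow (232,281) and white (399,283), with no green one. The black candidates are (272,285) small and black, (313,316) large and black, and (254,327) brown. The small black one at (272,285) fits the description, and I'll confirm it in a crop.

```bash
cat > h.py <<'E'
import cv2, numpy as np
from cell import env
def ray(c,u,v):
    d=c["R"].T@np.array([(u-c["cx"])/c["fx"],(v-c["cy"])/c["fy"],1.]); o=-c["R"].T@c["t"]; return o,d
def plane(c,u,v,z):
    o,d=ray(c,u,v); return o+d*(z-o[2])/d[2]
def proj(c,X):
    p=c["R"]@np.asarray(X,float)+c["t"]; return np.array([c["fx"]*p[0]/p[2]+c["cx"],c["fy"]*p[1]/p[2]+c["cy"]])
def tri(c1,p1,c2,p2):
    (o1,d1),(o2,d2)=ray(c1,*p1),ray(c2,*p2); s=np.linalg.lstsq(np.c_[d1,-d2],o2-o1,rcond=None)[0]
    a,b=o1+s[0]*d1,o2+s[1]*d2; return (a+b)/2,np.linalg.norm(a-b)
def hsv(im): return cv2.cvtColor(im,cv2.COLOR_BGR2HSV)
def blobs(m,lo,hi):
    n,l,st,ce=cv2.connectedComponentsWithStats(m.astype(np.uint8)); return [(ce[i],st[i][4],l==i) for i in range(1,n) if lo<=st[i][4]<=hi]
E
python3 - <<'E'
from h import *
t=cv2.imread("pics/top0.png"); s=cv2.imread("pics/side0.png")
a=cv2.resize(t[180:345,210:450],None,fx=3.3,fy=3.3,interpolation=cv2.INTER_CUBIC)
cv2.imwrite("pics/c1.png",a)
ct=env.read_camera("top");cs=env.read_camera("side")
for nm,c in(("top",ct),("side",cs)):
    h=hsv(c["image"]); m=(h[...,0]>11)&(h[...,0]<24)&(h[...,1]>90)&(h[...,2]>120)
    for ce,ar,_ in blobs(m,8,400):
        if nm=="top": print(nm,ce.round(1),ar,plane(c,*ce,.034).round(4))
        else: print(nm,ce.round(1),ar,plane(c,*ce,.034).round(4))
    print("cam",(-c["R"].T@c["t"]).round(3))
E
```

```text
top [343.6 157.6] 345 [ 0.7193 -0.0598  0.034 ]
top [ 37.2 209.1] 189 [0.5924 0.5825 0.034 ]
top [476.2 278.9] 383 [ 0.4713 -0.3377  0.034 ]
top [231.  279.9] 19 [0.455  0.1671 0.034 ]
top [398.7 282.4] 16 [ 0.4597 -0.1789  0.034 ]
top [271.4 284. ] 12 [0.4489 0.0832 0.034 ]
top [313.1 313.4] 13 [ 0.3913 -0.0045  0.034 ]
top [253.4 327.3] 222 [0.3595 0.1168 0.034 ]
cam [ 0.411 -0.017  1.224]
side [155.9 145.4] 14 [0.4778 0.7193 0.034 ]
side [252.2 232.9] 19 [0.4513 0.1597 0.034 ]
side [417.5 239.4] 149 [ 0.7026 -0.0803  0.034 ]
side [413.9 230.6] 14 [ 0.7209 -0.053   0.034 ]
side [423.4 231.9] 13 [ 0.7326 -0.069   0.034 ]
side [253.4 240.1] 114 [0.4389 0.1354 0.034 ]
side [271.6 251.2] 24 [0.4464 0.0785 0.034 ]
side [224.3 259.4] 36 [0.3587 0.1151 0.034 ]
side [269.5 278.6] 69 [0.3945 0.008  0.034 ]
side [361.9 318.3] 33 [ 0.4568 -0.1816  0.034 ]
cam [ 0.015 -0.645  0.641]
```

View pics/c1.png

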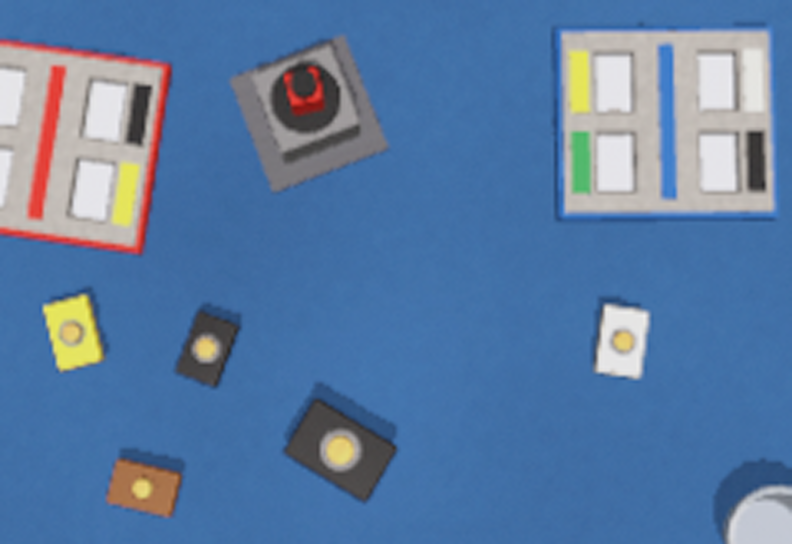

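The crop confirms it: the plain black module with the smaller body at (272,285) is the one meant. (313,316) is larger, and the one at (254,327) is brown. In the blue dock the yellow strip is upper left, white upper right, green lower left and black lower right.

```bash
cat >> h.py <<'E'
def rect(c,mask,z,roi=None):
    m=mask.astype(np.uint8).copy()
    if roi:
        k=np.zeros_like(m);x0,x1,y0,y1=roi;k[y0:y1,x0:x1]=1;m&=k
    cn=max(cv2.findContours(m,cv2.RETR_EXTERNAL,cv2.CHAIN_APPROX_NONE)[0],key=cv2.contourArea)
    k=np.zeros_like(m);cv2.drawContours(k,[cn],-1,1,-1)
    v,u=np.nonzero(k); o,_=ray(c,0,0)
    P=np.array([plane(c,a,b,z)[:2] for a,b in zip(u,v)]); ce=P.mean(0)
    w,V=np.linalg.eigh(np.cov((P-ce).T)); L=V[:,1]; a=np.degrees(np.arctan2(L[1],L[0]))
    return ce,(a+90)%180-90,np.sqrt(12*w[::-1])*1000   # centre, long-axis angle from x, sizes mm
def masks(c):
    h=hsv(c["image"]).astype(int);H,S,V=h[...,0],h[...,1],h[...,2]
    return dict(yellow=(H>23)&(H<36)&(S>120),brass=(H>11)&(H<24)&(S>90)&(V>120),black=(V<75)&(S<140),white=(V>150)&(S<60),
      notblue=~((H>98)&(H<125)&(S>110)),red=((H<6)|(H>174))&(S>150), band=(H>98)&(H<125)&(S>110))
E
python3 - <<'E'
from h import *
c=env.read_camera("top");m=masks(c)
for n,k,z,r in(("yellow",m["yellow"]|m["brass"],.028,(215,250,265,298)),("black",m["black"]|m["brass"],.028,(258,288,268,302)),("white",m["white"]|m["brass"],.028,(385,412,268,298)),
   ("dock",m["notblue"],.022,(376,450,184,250)),
   ):
    a=rect(c,k,z,r); print(n,a[0].round(4),round(a[1],1),a[2].round(1))
im=c["image"]
print(hsv(im)[217,372:384].tolist(),hsv(im)[285,262:284].tolist())
h=hsv(im);w=(h[...,1]<25)&(h[...,2]>215)
for ce,ar,_ in blobs(w,60,500):
    if 376<ce[0]<450 and 184<ce[1]<250: print("bed",ce.round(1),ar,plane(c,*ce,.015).round(4),plane(c,*ce,.022).round(4))
cv2.imwrite("pics/st.png",cv2.resize(im[180:245,270:340],None,fx=6,fy=6))
for n,k,lo in (("red",m["red"],20),):
    for ce,ar,_ in blobs(k,20,3000): print(n,ce.round(1),ar)
E
```

```text
yellow [0.4543 0.1657] 15.9 [41.1 28.5]
black [0.4477 0.0811] -22.3 [38.1 26.2]
white [ 0.4586 -0.1788] -5.9 [43.3 28.9]
dock [ 0.5997 -0.2064] -87.8 [134.  118.6]
[[106, 154, 166], [106, 155, 166], [106, 156, 167], [106, 154, 167], [106, 157, 166], [107, 159, 141], [108, 176, 123], [107, 174, 188], [109, 85, 183], [173, 6, 185], [13, 16, 196], [15, 16, 194]] [[106, 159, 164], [106, 155, 164], [107, 155, 164], [108, 143, 109], [135, 8, 66], [170, 11, 67], [174, 10, 132], [19, 82, 186], [22, 122, 221], [23, 126, 228], [24, 126, 228], [24, 125, 229], [24, 125, 227], [21, 65, 187], [9, 14, 129], [173, 11, 89], [173, 14, 72], [165, 11, 46], [107, 152, 129], [107, 156, 160], [106, 156, 165], [106, 155, 166]]
bed [437.7 203.7] 104 [ 0.6293 -0.2622  0.015 ] [ 0.6281 -0.2607  0.022 ]
bed [395.5 204.8] 162 [ 0.6246 -0.1728  0.015 ] [ 0.6234 -0.1719  0.022 ]
bed [426.5 204.5] 160 [ 0.627  -0.2384  0.015 ] [ 0.6258 -0.2371  0.022 ]
bed [395.6 229.3] 161 [ 0.5721 -0.1736  0.015 ] [ 0.5712 -0.1727  0.022 ]
bed [427. 229.] 162 [ 0.5747 -0.2398  0.015 ] [ 0.5738 -0.2385  0.022 ]
red [295.1 142.1] 239
red [223.8 222.8] 168
red [239.  237.8] 197
red [302.2 208.3] 88
red [603.6 340.7] 137
red [193.5 364.3] 362
```

```bash
cat >> h.py <<'E'
def go(x,y,z,yaw,step=.035):
    """print the turn about tool z (first) and then the tool-frame shift to a downward pose"""
    from scipy.spatial.transform import Rotation as Ro
    o=env.get_obs(); p=o["tool_pos"]; r=Ro.from_euler("xyz",o["tool_rot"],degrees=True)
    g=Ro.from_euler("xyz",[180,0,yaw],degrees=True); rv=(r.inv()*g).as_rotvec()
    d=g.inv().apply(np.array([x,y,z])-p); n=int(max(1,np.ceil(np.abs(d).max()/step)))
    print("t",o["time_s"],"pose",p.round(4),o["tool_rot"].round(2),"F",o["force"].round(1),"grip",round(o["grip_width"],4),round(o["grasp_force"],1))
    nr=int(max(1,np.ceil(np.abs(rv).max()/.145)))
    print("turn",rv.round(4),"=",nr,"x",(rv/nr).round(4)," shift",d.round(4),"=",n,"x",(d/n).round(4))
E
python3 -c "
from h import *
go(.459,-.179,.27,-5.9)"
```

```text
t 0.25 pose [ 0.2117 -0.6145  0.4042] [-179.95    0.     19.01] F [0.5 0.2 0.5] grip 0.087 0.0
turn [-9.000e-04  3.000e-04  4.348e-01] = 3 x [-3.000e-04  1.000e-04  1.449e-01]  shift [ 0.2012 -0.4586  0.1342] = 14 x [ 0.0144 -0.0328  0.0096]
```

>>> {"api": "send_rows", "payload": {
  "xyz": [
    [0,0,0],
    [0,0,0],
    [0,0,0],
    [0.0144,-0.0328,0.0096],
    [0.0144,-0.0328,0.0096],
    [0.0144,-0.0328,0.0096],
    [0.0144,-0.0328,0.0096],
    [0.0144,-0.0328,0.0096],
    [0.0144,-0.0328,0.0096],
    [0.0144,-0.0328,0.0096],
    [0.0144,-0.0328,0.0096],
    [0.0144,-0.0328,0.0096],
    [0.0144,-0.0328,0.0096],
    [0.0144,-0.0328,0.0096],
    [0.0144,-0.0328,0.0096],
    [0.0144,-0.0328,0.0096],
    [0.0144,-0.0328,0.0096],
    [0,0,0],
    [0,0,0]
  ],
  "rotation": [
    [0,0,0.145],
    [0,0,0.145],
    [0,0,0.145],
    [0,0,0],
    [0,0,0],
    [0,0,0],
    [0,0,0],
    [0,0,0],
    [0,0,0],
    [0,0,0],
    [0,0,0],
    [0,0,0],
    [0,0,0],
    [0,0,0],
    [0,0,0],
    [0,0,0],
    [0,0,0],
    [0,0,0],
    [0,0,0]
  ],
  "jaw": [1,1,1,1,1,1,1,1,1,1,0.7,0.7,0.7,0.7,0.7,0.7,0.7,0.7,0.7],
  "newtons": 25
}}

```text
time_s: 2.15
tool_pos: [0.4597, -0.1779, 0.2701]
tool_rot: [180.0, 0.0, -5.8]
force: [0.0, -0.7, -0.5]
grip_width: 0.0605
grasp_force: 0.0
```

```bash
python3 -c "
from h import *
go(.459,-.179,.197,-5.9)
c=env.read_camera('top');cv2.imwrite('pics/t1.png',c['image'])
s=env.read_camera('side');cv2.imwrite('pics/s1.png',s['image'])
for ce,ar,_ in blobs(masks(s)['brass'],8,200): print(ce.round(1),ar,plane(s,*ce,.034).round(4))
"
```

```text
t 2.15 pose [ 0.4597 -0.1779  0.2701] [ 1.7999e+02  4.0000e-02 -5.7800e+00] F [ 0.  -0.7 -0.5] grip 0.0605 0.0
turn [0.0001 0.0006 0.0021] = 1 x [0.0001 0.0006 0.0021]  shift [-0.0006  0.0012  0.0731] = 3 x [-0.0002  0.0004  0.0244]
[134.8  70. ] 17 [0.7138 1.4717 0.034 ]
[138.2  84.4] 16 [0.6526 1.2845 0.034 ]
[344.5 242.5] 65 [0.5793 0.0078 0.034 ]
[417.4 239.7] 164 [ 0.7018 -0.0807  0.034 ]
[413.9 230.6] 14 [ 0.7209 -0.053   0.034 ]
[423.5 231.8] 12 [ 0.7331 -0.069   0.034 ]
[252.3 233.1] 17 [0.4511 0.1591 0.034 ]
[253.3 240.2] 114 [0.4387 0.1353 0.034 ]
[372.2 242.1] 25 [ 0.6242 -0.0276  0.034 ]
[336.7 246.3] 31 [0.5585 0.0077 0.034 ]
[390.  251.9] 65 [ 0.6282 -0.0752  0.034 ]
[271.6 251.1] 23 [0.4465 0.0787 0.034 ]
[224.2 259.6] 32 [0.3584 0.1148 0.034 ]
[422.1 273.1] 11 [ 0.6269 -0.1623  0.034 ]
[269.4 278.6] 62 [0.3944 0.0081 0.034 ]
[373.8 279.7] 28 [ 0.543  -0.1187  0.034 ]
[362.  318.3] 34 [ 0.457  -0.1815  0.034 ]
```

View pics/s1.png

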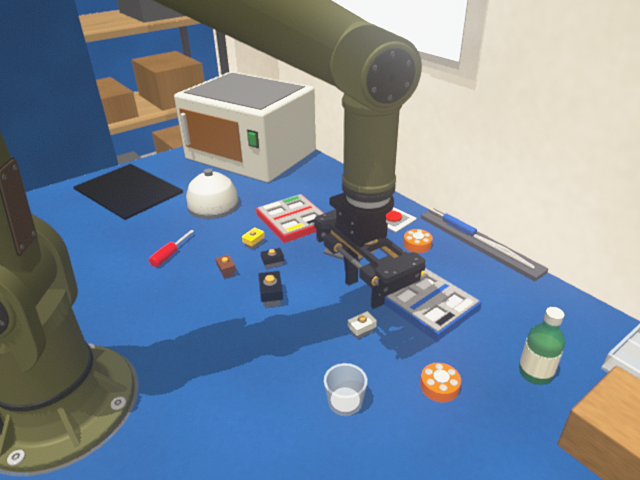

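The side view shows the open gripper straddling above the white module at (362,322) with nothing in the way. Descending and closing.

>>> {"api": "send_rows", "payload": {
  "xyz": [
    [-0.0005,0.001,0.02],
    [-0.0005,0.0007,0.02],
    [0,0,0.018],
    [0,0,0.015],
    [0,0,0],
    [0,0,0],
    [0,0,0],
    [0,0,0],
    [0,0,0],
    [0,0,0],
    [0,0,0],
    [0,0,0]
  ],
  "rotation": [
    [0,0,0],
    [0,0,0],
    [0,0,0],
    [0,0,0],
    [0,0,0],
    [0,0,0],
    [0,0,0],
    [0,0,0],
    [0,0,0],
    [0,0,0],
    [0,0,0],
    [0,0,0]
  ],
  "jaw": [0.7,0.7,0.7,0.7,0.7,0.2,0.2,0.2,0.2,0.2,0.2,0.2],
  "newtons": 25
}}

```text
time_s: 3.45
tool_pos: [0.4586, -0.1801, 0.1978]
tool_rot: [180.0, -0.0, -5.9]
force: [-0.5, 2.0, 4.6]
grip_width: 0.0277
grasp_force: 25.0
```

```bash
python3 -c "
from h import *
go(.6269,-.2382,.27,2.15)
s=env.read_camera('side');cv2.imwrite('pics/s2.png',s['image'])
for ce,ar,_ in blobs(masks(s)['brass'],8,200): 
  if 330<ce[0]<390 and 290<ce[1]<340: print(ce.round(1),ar,plane(s,*ce,.034).round(4))
"
```

```text
t 3.45 pose [ 0.4586 -0.1801  0.1978] [ 1.7999e+02 -3.0000e-02 -5.9000e+00] F [-0.5  2.   4.6] grip 0.0277 25.0
turn [ 0.0002 -0.0005 -0.1406] = 1 x [ 0.0002 -0.0005 -0.1406]  shift [ 0.166   0.0644 -0.0722] = 5 x [ 0.0332  0.0129 -0.0144]
[362.5 296.5] 12 [ 0.4951 -0.1405  0.034 ]
[365.9 311.2] 29 [ 0.4739 -0.1727  0.034 ]
[361.8 319.6] 19 [ 0.4546 -0.1837  0.034 ]
```

```bash
python3 - <<'E'
from h import *
s=env.read_camera('side');s["image"]=cv2.imread("pics/side0.png")
h=hsv(s["image"]).astype(int)
w=(h[...,1]<30)&(h[...,2]>205)
for ce,ar,_ in blobs(w,30,800):
    if 375<ce[0]<485 and 265<ce[1]<340: print("bed",ce.round(1),ar,plane(s,*ce,.0185).round(4))
k=np.zeros((480,640),bool);k[262:340,372:486]=1
nb=~((h[...,0]>98)&(h[...,0]<125)&(h[...,1]>100))
a=rect(s,nb&k,.022,(372,486,262,340));print(a[0].round(4),a[1],a[2])
cv2.imwrite("pics/d.png",cv2.resize(s["image"][255:345,365:490],None,fx=6,fy=6,interpolation=cv2.INTER_CUBIC))
E
```

```text
[ 0.5974 -0.2104] -89.89310610811873 [133.91845659 119.18354726]
```

View pics/d.png

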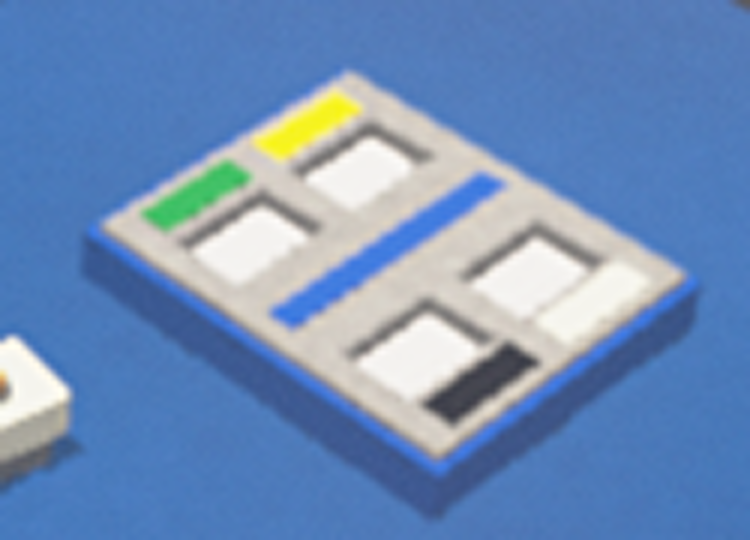

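The side crop shows the live dock with the white strip at lower right beside its recess. Averaging both cameras puts the dock centre at (0.5986, -0.2082).

```bash
python3 -c "
from h import *
go(.6258,-.2402,.25,2)"
```

```text
t 3.55 pose [ 0.4586 -0.1801  0.1977] [ 1.7999e+02 -2.0000e-02 -5.9100e+00] F [-0.6  0.9  4.8] grip 0.0275 25.0
turn [ 0.0002 -0.0003 -0.138 ] = 1 x [ 0.0002 -0.0003 -0.138 ]  shift [ 0.165   0.0659 -0.0523] = 5 x [ 0.033   0.0132 -0.0105]
```

>>> {"api": "send_rows", "payload": {
  "xyz": [
    [0,0,-0.02],
    [0,0,-0.02],
    [0,0,-0.012],
    [0.0275,0.011,0],
    [0.0275,0.011,0],
    [0.0275,0.011,0],
    [0.0275,0.011,0],
    [0.0275,0.011,0],
    [0.0275,0.011,0],
    [0,0,0],
    [0,0,0]
  ],
  "rotation": [
    [0,0,0],
    [0,0,0],
    [0,0,-0.138],
    [0,0,0],
    [0,0,0],
    [0,0,0],
    [0,0,0],
    [0,0,0],
    [0,0,0],
    [0,0,0],
    [0,0,0]
  ],
  "jaw": [0.2,0.2,0.2,0.2,0.2,0.2,0.2,0.2,0.2,0.2,0.2]
}}

```text
time_s: 4.65
tool_pos: [0.6253, -0.2403, 0.2481]
tool_rot: [-179.9, 0.1, 2.0]
force: [-0.1, -0.0, -0.5]
grip_width: 0.0278
grasp_force: 25.0
```

```bash
python3 -c "
from h import *
go(.6258,-.2402,.225,2)
s=env.read_camera('side');cv2.imwrite('pics/s3.png',cv2.resize(s['image'][220:360,340:500],None,fx=4,fy=4,interpolation=cv2.INTER_CUBIC))
"
```

```text
t 4.65 pose [ 0.6253 -0.2403  0.2481] [-1.7994e+02  1.2000e-01  2.0000e+00] F [-0.1 -0.  -0.5] grip 0.0278 25.0
turn [-0.001   0.0021 -0.    ] = 1 x [-0.001   0.0021 -0.    ]  shift [ 0.0005 -0.0001  0.0231] = 1 x [ 0.0005 -0.0001  0.0231]
```

View pics/s3.png

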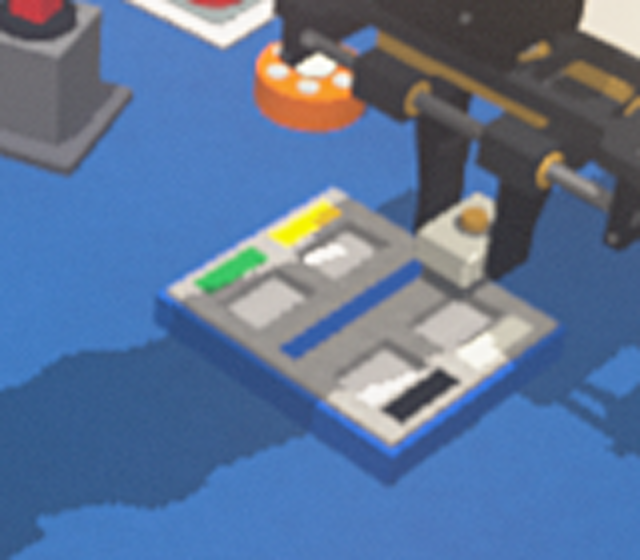

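The white module is held level above its recess (crop pixels 460,240). Lowering gently until the foot is just inside the mouth.

>>> {"api": "send_rows", "payload": {
  "xyz": [
    [0.0005,0,0.012],
    [0,0,0.012],
    [0,0,0.003],
    [0,0,0.002],
    [0,0,0.002],
    [0,0,0]
  ],
  "rotation": [
    [0,0,0],
    [0,0,0],
    [0,0,0],
    [0,0,0],
    [0,0,0],
    [0,0,0]
  ],
  "jaw": [0.2,0.2,0.2,0.2,0.2,0.2]
}}

```text
time_s: 5.3
tool_pos: [0.6256, -0.2403, 0.2198]
tool_rot: [180.0, 0.1, 2.0]
force: [-5.2, 1.5, 6.2]
grip_width: 0.0278
grasp_force: 25.0
```

>>> {"api": "send_rows", "payload": {
  "xyz": [
    [0,0,-0.003],
    [-0.0015,-0.0003,0],
    [0,0,0.003],
    [0,0,0.001],
    [0,0,0]
  ],
  "rotation": [
    [0,0,0],
    [0,0,0],
    [0,0,0],
    [0,0,0],
    [0,0,0]
  ],
  "jaw": [0.2,0.2,0.2,0.2,0.2]
}}

```text
time_s: 5.8
tool_pos: [0.625, -0.2401, 0.2196]
tool_rot: [179.9, -0.1, 2.0]
force: [-4.1, 1.2, 10.3]
grip_width: 0.0276
grasp_force: 25.0
```

>>> {"api": "send_rows", "payload": {
  "xyz": [
    [0,0,-0.005],
    [-0.0015,0,0],
    [0,0,0],
    [0,0,0.003],
    [0,0,0.001],
    [0,0,0]
  ],
  "rotation": [
    [0,0,0],
    [0,0,0],
    [0,0,0],
    [0,0,0],
    [0,0,0],
    [0,0,0]
  ],
  "jaw": [0.2,0.2,0.2,0.2,0.2,0.2]
}}

```text
time_s: 6.4
tool_pos: [0.6232, -0.2402, 0.2197]
tool_rot: [180.0, 0.0, 2.0]
force: [-3.8, 1.2, 9.2]
grip_width: 0.0279
grasp_force: 25.0
```

```bash
python3 -c "
from h import *
go(.6258,-.2402,.225,2)
s=env.read_camera('side');cv2.imwrite('pics/s4.png',cv2.resize(s['image'][260:330,390:490],None,fx=7,fy=7,interpolation=cv2.INTER_CUBIC))
"
```

```text
t 6.4 pose [ 0.6232 -0.2402  0.2197] [1.7997e+02 1.0000e-02 1.9900e+00] F [-3.8  1.2  9.2] grip 0.0279 25.0
turn [ 0.0006  0.0001 -0.0001] = 1 x [ 0.0006  0.0001 -0.0001]  shift [ 0.0026  0.0001 -0.0053] = 1 x [ 0.0026  0.0001 -0.0053]
```

View pics/s4.png

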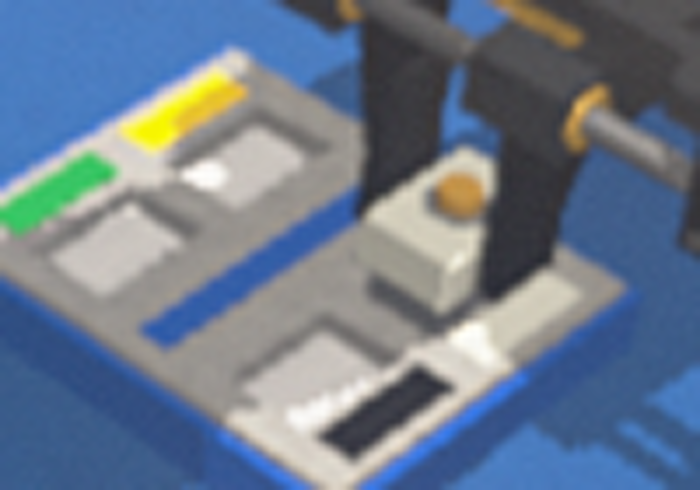

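The module is still standing on the rim. I'll measure the stud in the same picture as the dock, and read the wrist torque.

```bash
python3 -c "
from h import *
o=env.get_obs();print(o['force'].round(2),o['wrist_torque'].round(3))
for n in('side','top'):
  s=env.read_camera(n)
  for ce,ar,_ in blobs(masks(s)['brass'],8,200): 
    if (n=='side' and 445<ce[0]<465 and 280<ce[1]<295) or (n=='top' and 400<ce[0]<450 and 180<ce[1]<230): print(n,ce.round(1),ar,plane(s,*ce,.056).round(4))
"
```

```text
[-2.72  1.75  8.52] [ 0.237  0.829 -0.015]
side [455.3 287.4] 34 [ 0.6195 -0.2443  0.056 ]
```

>>> {"api": "send_rows", "payload": {
  "xyz": [
    [0,0,-0.006],
    [0.004,-0.0018,0],
    [0,0,0],
    [0,0,0.003],
    [0,0,0.002],
    [0,0,0.001],
    [0,0,0]
  ],
  "rotation": [
    [0,0,0],
    [0,0,0],
    [0,0,0],
    [0,0,0],
    [0,0,0],
    [0,0,0],
    [0,0,0]
  ],
  "jaw": [0.2,0.2,0.2,0.2,0.2,0.2,0.2]
}}

```text
time_s: 7.25
tool_pos: [0.6268, -0.2383, 0.2178]
tool_rot: [-180.0, 0.0, 2.0]
force: [0.2, 0.4, -0.0]
grip_width: 0.0281
grasp_force: 25.0
```

```bash
python3 -c "
from h import *
o=env.get_obs();print(o['tool_pos'].round(4),o['force'].round(2),o['wrist_torque'].round(3))"
```

```text
[ 0.6268 -0.2383  0.2178] [ 0.23  0.44 -0.05] [ 0.018  0.056 -0.002]
```

It's in. Torque and vision agreed on +x/+y, so the top camera's figure for the dock is about right. Pressing it home.

>>> {"api": "send_rows", "payload": {
  "xyz": [
    [0,0,0.002],
    [0,0,0.002],
    [0,0,0.002],
    [0,0,0.002],
    [0,0,0.002],
    [0,0,0.0015],
    [0,0,0.001],
    [0,0,0],
    [0,0,0]
  ],
  "rotation": [
    [0,0,0],
    [0,0,0],
    [0,0,0],
    [0,0,0],
    [0,0,0],
    [0,0,0],
    [0,0,0],
    [0,0,0],
    [0,0,0]
  ],
  "jaw": [0.2,0.2,0.2,0.2,0.2,0.2,0.2,0.2,0.2]
}}

```text
time_s: 8.15
tool_pos: [0.6271, -0.2382, 0.2077]
tool_rot: [180.0, -0.0, 2.0]
force: [-5.3, 1.2, 11.4]
grip_width: 0.028
grasp_force: 25.0
```

```bash
python3 -c "
from h import *
o=env.get_obs();print(o['tool_pos'].round(4),o['force'].round(2),o['wrist_torque'].round(3))"
```

```text
[ 0.6271 -0.2382  0.2077] [-5.3   1.16 11.4 ] [ 0.384  1.229 -0.055]
```

White is flush: TCP z is 0.2077 against the expected 0.2078, at 11 N. Releasing and going to yellow.

>>> {"api": "send_rows", "payload": {
  "xyz": [
    [0,0,-0.0015],
    [0,0,0],
    [0,0,0],
    [0,0,0],
    [0,0,0],
    [0,0,-0.02],
    [0,0,-0.03],
    [0,0,-0.03],
    [0,0,0]
  ],
  "rotation": [
    [0,0,0],
    [0,0,0],
    [0,0,0],
    [0,0,0],
    [0,0,0],
    [0,0,0],
    [0,0,0],
    [0,0,0],
    [0,0,0]
  ],
  "jaw": [0.2,0.5,0.5,0.5,0.5,0.5,0.5,0.5,0.5]
}}

```text
time_s: 9.05
tool_pos: [0.6288, -0.2385, 0.2926]
tool_rot: [179.8, -0.5, 2.0]
force: [0.1, -0.1, 0.3]
grip_width: 0.0435
grasp_force: 0.0
```

```bash
python3 - <<'E'
from h import *
c=env.read_camera("top");m=masks(c)
for n,k,z,r in(("yellow",m["yellow"]|m["brass"],.028,(215,250,265,298)),("black",m["black"]|m["brass"],.028,(258,288,268,302))):
    a=rect(c,k,z,r); print(n,a[0].round(4),round(a[1],1),a[2].round(1))
for ce,ar,_ in blobs(m["brass"],8,40): print(ce.round(1),ar,plane(c,*ce,.034).round(4))
go(.455,.1668,.28,15.9)
E
```

```text
yellow [0.4544 0.1657] 16.4 [41.1 28.4]
black [0.4518 0.0811] -37.2 [43.8 27.9]
[231. 280.] 20 [0.4549 0.1671 0.034 ]
[271.4 284. ] 12 [0.4489 0.0832 0.034 ]
[312.8 313.2] 12 [ 0.3915 -0.004   0.034 ]
t 9.1 pose [ 0.628  -0.2384  0.2901] [179.88  -0.27   1.99] F [0.5 0.7 0.5] grip 0.0438 0.0
turn [ 0.0027 -0.0045 -0.2427] = 2 x [ 0.0014 -0.0022 -0.1214]  shift [-0.0553 -0.4371  0.0101] = 13 x [-0.0043 -0.0336  0.0008]
```

>>> {"api": "send_rows", "payload": {
  "xyz": [
    [0,0,0],
    [-0.028,-0.005,0],
    [-0.028,-0.02,0],
    [0,-0.034,0],
    [0,-0.034,0],
    [0,-0.034,0],
    [0,-0.034,0],
    [0,-0.034,0],
    [0,-0.034,0],
    [0,-0.034,0],
    [0,-0.034,0],
    [0,-0.034,0],
    [0,-0.034,0.003],
    [0,-0.034,0.003],
    [0.0007,-0.0344,0.003],
    [0,0,0],
    [0,0,0]
  ],
  "rotation": [
    [0.0013,-0.0022,-0.122],
    [0.0013,-0.0022,-0.122],
    [0,0,0],
    [0,0,0],
    [0,0,0],
    [0,0,0],
    [0,0,0],
    [0,0,0],
    [0,0,0],
    [0,0,0],
    [0,0,0],
    [0,0,0],
    [0,0,0],
    [0,0,0],
    [0,0,0],
    [0,0,0],
    [0,0,0]
  ],
  "jaw": [0.7,0.7,0.7,0.7,0.7,0.7,0.7,0.7,0.7,0.7,0.7,0.7,0.7,0.7,0.7,0.7,0.7]
}}

```text
time_s: 10.8
tool_pos: [0.4538, 0.167, 0.2789]
tool_rot: [-179.8, 0.3, 16.1]
force: [0.0, 0.2, -0.0]
grip_width: 0.0609
grasp_force: 0.0
```

```bash
python3 - <<'E'
from h import *
go(.455,.1665,.197,16.1)
s=env.read_camera("side");m=masks(s)
for ce,ar,_ in blobs(m["yellow"],15,400): print(ce.round(1),ar,plane(s,*ce,.028).round(4))
for ce,ar,_ in blobs(m["brass"],8,200):
    if 240<ce[0]<265 and 225<ce[1]<245: print("br",ce.round(1),ar,plane(s,*ce,.034).round(4))
E
```

```text
t 10.8 pose [0.4538 0.167  0.2789] [-179.83    0.33   16.1 ] F [ 0.   0.2 -0. ] grip 0.0609 0.0
turn [-0.003   0.0058 -0.0001] = 1 x [-0.003   0.0058 -0.0001]  shift [0.001  0.0008 0.0819] = 3 x [0.0003 0.0003 0.0273]
[294.1 226.9] 19 [0.5386 0.1293 0.028 ]
[251.9 234.6] 118 [0.4516 0.1626 0.028 ]
[415.8 275.5] 75 [ 0.6182 -0.1551  0.028 ]
br [252.7 232. ] 27 [0.4541 0.1623 0.034 ]
br [253.5 240. ] 118 [0.4395 0.1357 0.034 ]
```

>>> {"api": "send_rows", "payload": {
  "xyz": [
    [0.001,0.0008,0.02],
    [0,0,0.02],
    [0,0,0.02],
    [0,0,0.015],
    [0,0,0.0065],
    [0,0,0],
    [0,0,0],
    [0,0,0],
    [0,0,0],
    [0,0,0],
    [0,0,0],
    [0,0,0]
  ],
  "rotation": [
    [-0.0026,0.0044,0],
    [0,0,0],
    [0,0,0],
    [0,0,0],
    [0,0,0],
    [0,0,0],
    [0,0,0],
    [0,0,0],
    [0,0,0],
    [0,0,0],
    [0,0,0],
    [0,0,0]
  ],
  "jaw": [0.7,0.7,0.7,0.7,0.7,0.7,0.2,0.2,0.2,0.2,0.2,0.2]
}}

```text
time_s: 12.05
tool_pos: [0.4556, 0.1664, 0.1986]
tool_rot: [-180.0, -0.1, 16.0]
force: [-1.1, 0.3, 2.0]
grip_width: 0.0281
grasp_force: 25.0
```

```bash
python3 - <<'E'
from h import *
go(.6249,-.1723,.26,2)
E
```

```text
t 12.05 pose [0.4556 0.1664 0.1986] [-1.7997e+02 -5.0000e-02  1.5980e+01] F [-1.1  0.3  2. ] grip 0.0281 25.0
turn [-0.0006 -0.0009  0.2439] = 2 x [-0.0003 -0.0004  0.122 ]  shift [ 0.1574  0.3444 -0.0614] = 10 x [ 0.0157  0.0344 -0.0061]
```

>>> {"api": "send_rows", "payload": {
  "xyz": [
    [0,0,-0.02],
    [0,0,-0.02],
    [0,0,-0.022],
    [0,0.0345,0],
    [0,0.0345,0],
    [0,0.0345,0],
    [0,0.0345,0],
    [0,0.0345,0],
    [0.026,0.0345,0],
    [0.026,0.0345,0],
    [0.026,0.0345,0],
    [0.026,0.0345,0],
    [0.027,0.034,0],
    [0.027,0,0],
    [0,0,0],
    [0,0,0],
    [0,0,0]
  ],
  "rotation": [
    [0,0,0],
    [0,0,0.122],
    [0,0,0.122],
    [0,0,0],
    [0,0,0],
    [0,0,0],
    [0,0,0],
    [0,0,0],
    [0,0,0],
    [0,0,0],
    [0,0,0],
    [0,0,0],
    [0,0,0],
    [0,0,0],
    [0,0,0],
    [0,0,0],
    [0,0,0]
  ],
  "jaw": [0.2,0.2,0.2,0.2,0.2,0.2,0.2,0.2,0.2,0.2,0.2,0.2,0.2,0.2,0.2,0.2,0.2]
}}

```text
time_s: 13.75
tool_pos: [0.6245, -0.1718, 0.2598]
tool_rot: [-180.0, 0.1, 2.1]
force: [-0.2, 0.7, -0.8]
grip_width: 0.0276
grasp_force: 25.0
```

```bash
python3 - <<'E'
from h import *
go(.6255,-.1722,.2215,2)
s=env.read_camera("side");m=masks(s); zo=env.get_obs()["tool_pos"][2]-.1986
for ce,ar,_ in blobs(m["brass"],8,60):
    if 395<ce[0]<470 and 240<ce[1]<310: print("br",ce.round(1),ar,"home",plane(s,*ce,.044).round(4),"held",plane(s,*ce,.034+zo).round(4))
cv2.imwrite('pics/s5.png',cv2.resize(s['image'][230:330,370:490],None,fx=6,fy=6,interpolation=cv2.INTER_CUBIC))
E
```

```text
t 13.75 pose [ 0.6245 -0.1718  0.2598] [-1.7995e+02  8.0000e-02  2.0500e+00] F [-0.2  0.7 -0.8] grip 0.0276 25.0
turn [-0.0008  0.0014  0.001 ] = 1 x [-0.0008  0.0014  0.001 ]  shift [0.0009 0.0004 0.0383] = 2 x [0.0005 0.0002 0.0191]
br [428.6 240.2] 18 home [ 0.7064 -0.1057  0.044 ] held [ 0.6468 -0.1522  0.0954]
br [415.9 275.3] 53 home [ 0.6032 -0.1675  0.044 ] held [ 0.5525 -0.2087  0.0954]
br [455.1 290.8] 29 home [ 0.6242 -0.2418  0.044 ] held [ 0.5718 -0.2766  0.0954]
```

View pics/s5.png

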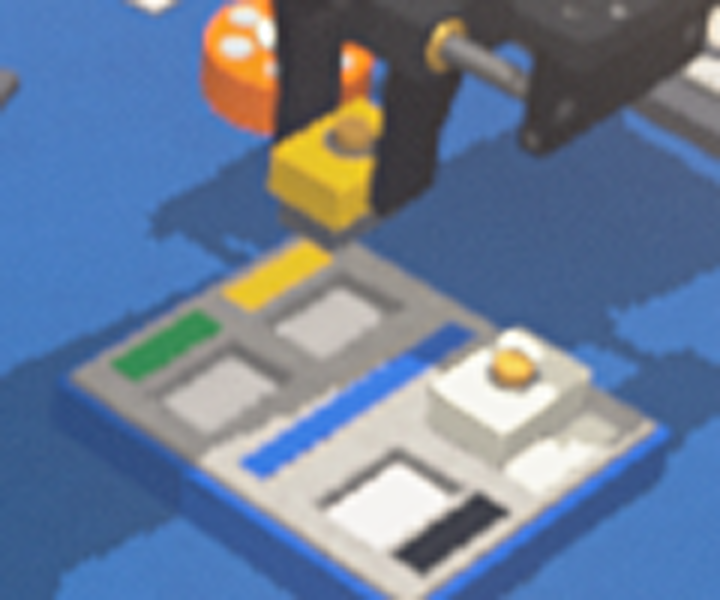

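White sits flush (crop 510,400). The yellow module hangs level, with its stud at about (428.8,252.2). Checking its place relative to the recess.

```bash
python3 - <<'E'
from h import *
s=env.read_camera("side");h=hsv(s["image"]).astype(int)
print(h[252,424:434].tolist())
m=(h[...,0]>9)&(h[...,0]<22)&(h[...,1]>60)&(h[...,2]<185)&(h[...,2]>90)
for ce,ar,_ in blobs(m,5,80):
    if 420<ce[0]<437 and 245<ce[1]<258: print(ce.round(1),ar,plane(s,*ce,.0952).round(4))
print(plane(s,428.8,252.2,.0952).round(4))
E
```

```text
[[19, 101, 172], [14, 53, 120], [17, 126, 152], [18, 148, 184], [18, 155, 191], [18, 154, 195], [18, 152, 191], [17, 142, 181], [19, 131, 150], [18, 74, 97]]
[420.1 251. ] 8 [ 0.6099 -0.1653  0.0952]
[428.6 253. ] 29 [ 0.6169 -0.1791  0.0952]
[ 0.6192 -0.1777  0.0952]
```

>>> {"api": "send_rows", "payload": {
  "xyz": [
    [0.0003,0.0004,0.015],
    [0,0,0.015],
    [0,0,0.004],
    [0,0,0.003],
    [0,0,0.003],
    [0,0,0.002],
    [0,0,0]
  ],
  "rotation": [
    [0,0,0],
    [0,0,0],
    [0,0,0],
    [0,0,0],
    [0,0,0],
    [0,0,0],
    [0,0,0]
  ],
  "jaw": [0.2,0.2,0.2,0.2,0.2,0.2,0.2]
}}

```text
time_s: 14.55
tool_pos: [0.6258, -0.1728, 0.2182]
tool_rot: [-180.0, -0.0, 2.0]
force: [-0.0, -0.0, -0.9]
grip_width: 0.0279
grasp_force: 25.0
```

```bash
python3 -c "
from h import *
o=env.get_obs();print(o['tool_pos'].round(4),o['force'].round(2),o['wrist_torque'].round(3))"
```

```text
[ 0.6258 -0.1728  0.2182] [-0.02 -0.05 -0.87] [ 0.139  0.026 -0.044]
```

>>> {"api": "send_rows", "payload": {
  "xyz": [
    [0,0,0.002],
    [0,0,0.002],
    [0,0,0.002],
    [0,0,0.002],
    [0,0,0.002],
    [0,0,0.0015],
    [0,0,0.001],
    [0,0,0],
    [0,0,0]
  ],
  "rotation": [
    [0,0,0],
    [0,0,0],
    [0,0,0],
    [0,0,0],
    [0,0,0],
    [0,0,0],
    [0,0,0],
    [0,0,0],
    [0,0,0]
  ],
  "jaw": [0.2,0.2,0.2,0.2,0.2,0.2,0.2,0.2,0.2]
}}

```text
time_s: 15.45
tool_pos: [0.6259, -0.1727, 0.2086]
tool_rot: [180.0, -0.0, 2.0]
force: [-6.3, 1.8, 17.5]
grip_width: 0.0283
grasp_force: 25.0
```

```bash
python3 -c "
from h import *
o=env.get_obs();print(o['tool_pos'].round(4),o['force'].round(2),o['wrist_torque'].round(3))"
```

```text
[ 0.6259 -0.1727  0.2086] [-6.28  1.84 17.47] [ 0.486  1.61  -0.008]
```

Yellow is home at z 0.2086, exactly as expected. Releasing.

>>> {"api": "send_rows", "payload": {
  "xyz": [
    [0,0,-0.002],
    [0,0,0],
    [0,0,0],
    [0,0,0],
    [0,0,0],
    [0,0,-0.02],
    [0,0,-0.03],
    [0,0,-0.03],
    [0,0,0],
    [0,0,0]
  ],
  "rotation": [
    [0,0,0],
    [0,0,0],
    [0,0,0],
    [0,0,0],
    [0,0,0],
    [0,0,0],
    [0,0,0],
    [0,0,0],
    [0,0,0],
    [0,0,0]
  ],
  "jaw": [0.2,0.5,0.5,0.5,0.5,0.5,0.5,0.5,0.5,0.5]
}}

```text
time_s: 16.45
tool_pos: [0.6258, -0.1731, 0.2883]
tool_rot: [180.0, -0.1, 2.0]
force: [0.3, 0.1, -1.5]
grip_width: 0.0436
grasp_force: 0.0
```

```bash
python3 - <<'E'
from h import *
c=env.read_camera("top");m=masks(c);h=hsv(c["image"]).astype(int)
k=(h[...,1]<120)&(h[...,2]<240)
for n,k,z,r in(("black",k|m["brass"],.028,(255,290,265,305)),):
    a=rect(c,k,z,r); print(n,a[0].round(4),round(a[1],1),a[2].round(1))
for ce,ar,_ in blobs(m["brass"],8,40): print(ce.round(1),ar,plane(c,*ce,.034).round(4))
go(.4489,.0825,.28,-23)
cv2.imwrite('pics/t2.png',cv2.resize(c['image'][180:345,210:450],None,fx=3.3,fy=3.3,interpolation=cv2.INTER_CUBIC))
E
```

```text
black [0.4467 0.0817] -19.0 [41.6 27.9]
[399. 210.] 30 [ 0.6105 -0.1778  0.034 ]
[386.5 210. ] 10 [ 0.6098 -0.1517  0.034 ]
[271.4 284. ] 12 [0.4489 0.0832 0.034 ]
[312.8 313.3] 11 [ 0.3915 -0.004   0.034 ]
t 16.5 pose [ 0.6254 -0.173   0.287 ] [-1.7997e+02  4.0000e-02  1.9900e+00] F [-0.3  0.3  0.1] grip 0.0433 0.0
turn [-4.000e-04  8.000e-04  4.362e-01] = 4 x [-1.00e-04  2.00e-04  1.09e-01]  shift [-0.2623 -0.1662  0.007 ] = 8 x [-0.0328 -0.0208  0.0009]
```

View pics/t2.png

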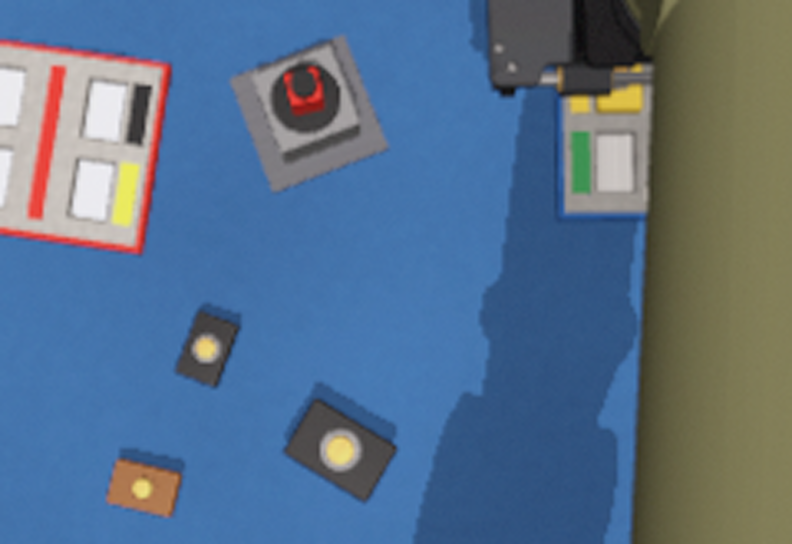

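The view shows the small black module unmoved at crop (207,348), with the lookalikes where they were. Moving to it.

```bash
python3 -c "
from h import *
go(.448,.0823,.28,-19.5)"
```

```text
t 16.5 pose [ 0.6254 -0.173   0.287 ] [-1.7997e+02  4.0000e-02  1.9900e+00] F [-0.3  0.3  0.1] grip 0.0433 0.0
turn [-0.0004  0.0008  0.3751] = 3 x [-1.00e-04  3.00e-04  1.25e-01]  shift [-0.2524 -0.1814  0.007 ] = 8 x [-0.0316 -0.0227  0.0009]
```

>>> {"api": "send_rows", "payload": {
  "xyz": [
    [0,0,0],
    [0,0,0],
    [0,0,0],
    [-0.0316,-0.0227,0.001],
    [-0.0316,-0.0227,0.001],
    [-0.0316,-0.0227,0.001],
    [-0.0316,-0.0227,0.001],
    [-0.0316,-0.0227,0.001],
    [-0.0316,-0.0227,0.001],
    [-0.0316,-0.0227,0.001],
    [-0.0312,-0.0225,0],
    [0,0,0],
    [0,0,0],
    [0,0,0]
  ],
  "rotation": [
    [0,0,0.125],
    [0,0,0.125],
    [0,0,0.125],
    [0,0,0],
    [0,0,0],
    [0,0,0],
    [0,0,0],
    [0,0,0],
    [0,0,0],
    [0,0,0],
    [0,0,0],
    [0,0,0],
    [0,0,0],
    [0,0,0]
  ],
  "jaw": [0.5,0.5,0.5,0.5,0.5,0.5,0.6,0.6,0.6,0.6,0.6,0.6,0.6,0.6]
}}

```text
time_s: 17.9
tool_pos: [0.4485, 0.0812, 0.2802]
tool_rot: [-180.0, 0.0, -19.6]
force: [0.9, -0.1, -0.8]
grip_width: 0.0522
grasp_force: 0.0
```

```bash
python3 - <<'E'
from h import *
go(.448,.0823,.1975,-19.5)
s=env.read_camera("side");m=masks(s)
for ce,ar,_ in blobs(m["brass"],8,60):
    if 260<ce[0]<285 and 240<ce[1]<290: print("br",ce.round(1),ar,plane(s,*ce,.034).round(4))
E
```

```text
t 17.9 pose [0.4485 0.0812 0.2802] [-1.800e+02  5.000e-02 -1.957e+01] F [ 0.9 -0.1 -0.8] grip 0.0522 0.0
turn [-0.      0.0008 -0.0012] = 1 x [-0.      0.0008 -0.0012]  shift [-0.0008 -0.0008  0.0827] = 3 x [-0.0003 -0.0003  0.0276]
br [271.5 251.2] 26 [0.4463 0.0785 0.034 ]
```

>>> {"api": "send_rows", "payload": {
  "xyz": [
    [-0.0008,-0.0008,0.02],
    [0,0,0.02],
    [0,0,0.02],
    [0,0,0.015],
    [0,0,0.0072],
    [0,0,0],
    [0,0,0],
    [0,0,0],
    [0,0,0],
    [0,0,0],
    [0,0,0],
    [0,0,0]
  ],
  "rotation": [
    [0,0,0],
    [0,0,0],
    [0,0,0],
    [0,0,0],
    [0,0,0],
    [0,0,0],
    [0,0,0],
    [0,0,0],
    [0,0,0],
    [0,0,0],
    [0,0,0],
    [0,0,0]
  ],
  "jaw": [0.6,0.6,0.6,0.6,0.6,0.6,0.2,0.2,0.2,0.2,0.2,0.2]
}}

```text
time_s: 19.15
tool_pos: [0.448, 0.0833, 0.1991]
tool_rot: [-180.0, -0.0, -19.5]
force: [-1.8, -0.4, 4.3]
grip_width: 0.0278
grasp_force: 25.0
```

```bash
python3 - <<'E'
from h import *
go(.5752,-.2401,.26,2)
E
```

```text
t 19.15 pose [0.448  0.0833 0.1991] [-1.7997e+02 -5.0000e-02 -1.9490e+01] F [-1.8 -0.4  4.3] grip 0.0278 25.0
turn [-0.0004 -0.0009 -0.3751] = 3 x [-1.00e-04 -3.00e-04 -1.25e-01]  shift [ 0.1158  0.3276 -0.0609] = 10 x [ 0.0116  0.0328 -0.0061]
```

>>> {"api": "send_rows", "payload": {
  "xyz": [
    [0,0,-0.02],
    [0,0,-0.02],
    [0,0,-0.021],
    [0,0,0],
    [0.0116,0.0328,0],
    [0.0116,0.0328,0],
    [0.0116,0.0328,0],
    [0.0116,0.0328,0],
    [0.0116,0.0328,0],
    [0.0116,0.0328,0],
    [0.0116,0.0328,0],
    [0.0116,0.0328,0],
    [0.0116,0.0328,0],
    [0.0116,0.0326,0],
    [0,0,0],
    [0,0,0],
    [0,0,0]
  ],
  "rotation": [
    [0,0,0],
    [0,0,-0.125],
    [0,0,-0.125],
    [0,0,-0.125],
    [0,0,0],
    [0,0,0],
    [0,0,0],
    [0,0,0],
    [0,0,0],
    [0,0,0],
    [0,0,0],
    [0,0,0],
    [0,0,0],
    [0,0,0],
    [0,0,0],
    [0,0,0],
    [0,0,0]
  ],
  "jaw": [0.2,0.2,0.2,0.2,0.2,0.2,0.2,0.2,0.2,0.2,0.2,0.2,0.2,0.2,0.2,0.2,0.2]
}}

```text
time_s: 20.85
tool_pos: [0.575, -0.2389, 0.2589]
tool_rot: [-179.9, 0.0, 2.1]
force: [-1.3, 0.6, -1.3]
grip_width: 0.0275
grasp_force: 25.0
```

```bash
python3 - <<'E'
from h import *
go(.5754,-.2402,.2195,2)
E
```

```text
t 20.85 pose [ 0.575  -0.2389  0.2589] [-1.7989e+02  4.0000e-02  2.0700e+00] F [-1.3  0.6 -1.3] grip 0.0275 25.0
turn [-0.0019  0.0006  0.0013] = 1 x [-0.0019  0.0006  0.0013]  shift [0.0004 0.0013 0.0394] = 2 x [0.0002 0.0007 0.0197]
```

>>> {"api": "send_rows", "payload": {
  "xyz": [
    [0.0004,0.001,0.015],
    [0,0,0.015],
    [0,0,0.004],
    [0,0,0.003],
    [0,0,0.003],
    [0,0,0],
    [0,0,0]
  ],
  "rotation": [
    [0,0,0],
    [0,0,0],
    [0,0,0],
    [0,0,0],
    [0,0,0],
    [0,0,0],
    [0,0,0]
  ],
  "jaw": [0.2,0.2,0.2,0.2,0.2,0.2,0.2]
}}

```text
time_s: 21.55
tool_pos: [0.5756, -0.2408, 0.2194]
tool_rot: [-179.9, -0.0, 2.0]
force: [0.2, 1.6, -1.1]
grip_width: 0.028
grasp_force: 25.0
```

>>> {"api": "send_rows", "payload": {
  "xyz": [
    [0,0,0.002],
    [0,0,0.002],
    [0,0,0.002],
    [0,0,0.002],
    [0,0,0.002],
    [0,0,0.002],
    [0,0,0.0015],
    [0,0,0],
    [0,0,0]
  ],
  "rotation": [
    [0,0,0],
    [0,0,0],
    [0,0,0],
    [0,0,0],
    [0,0,0],
    [0,0,0],
    [0,0,0],
    [0,0,0],
    [0,0,0]
  ],
  "jaw": [0.2,0.2,0.2,0.2,0.2,0.2,0.2,0.2,0.2]
}}

```text
time_s: 22.45
tool_pos: [0.5761, -0.2406, 0.2091]
tool_rot: [-180.0, -0.0, 2.0]
force: [-6.4, 6.3, 16.5]
grip_width: 0.028
grasp_force: 25.0
```

Black is home (0.2091, as expected). Releasing, then measuring the probe from the unobstructed first pictures.

>>> {"api": "send_rows", "payload": {
  "xyz": [
    [0,0,-0.002],
    [0,0,0],
    [0,0,0],
    [0,0,0],
    [0,0,0],
    [0,0,-0.02],
    [0,0,-0.035],
    [0,0,-0.035],
    [0,0,-0.04],
    [0,0,-0.04],
    [-0.035,0,0],
    [-0.035,0,0],
    [-0.035,0,0],
    [0,0,0],
    [0,0,0]
  ],
  "rotation": [
    [0,0,0],
    [0,0,0],
    [0,0,0],
    [0,0,0],
    [0,0,0],
    [0,0,0],
    [0,0,0],
    [0,0,0],
    [0,0,0],
    [0,0,0],
    [0,0,0],
    [0,0,0],
    [0,0,0],
    [0,0,0],
    [0,0,0]
  ],
  "jaw": [0.2,0.5,0.5,0.5,0.5,0.5,0.5,0.5,0.5,0.5,0.5,0.5,0.5,0.5,0.5]
}}

```text
time_s: 23.95
tool_pos: [0.4703, -0.2454, 0.3783]
tool_rot: [180.0, -0.1, 1.9]
force: [0.4, 0.8, 0.5]
grip_width: 0.0434
grasp_force: 0.0
```

```bash
python3 - <<'E'
from h import *
t=env.read_camera("top");s=env.read_camera("side")
cv2.imwrite('pics/a.png',cv2.resize(s['image'][190:340,310:490],None,fx=4,fy=4,interpolation=cv2.INTER_CUBIC))
b=cv2.resize(t['image'][180:245,275:335],None,fx=6,fy=6,interpolation=cv2.INTER_CUBIC)
a=cv2.resize(s['image'][190:270,310:385],None,fx=5,fy=5,interpolation=cv2.INTER_CUBIC)
d=cv2.resize(s['image'][255:345,372:492],(0,0),fx=3,fy=3,interpolation=cv2.INTER_CUBIC)
W=np.zeros((600,760,3),np.uint8);W[:390,:360]=b;W[:400,380:755]=a;W[400:600,380:740]=d[20:220];cv2.imwrite("pics/p.png",W)
go(.6,0,.3,0)
h=hsv(t["image"]).astype(int)
for c,n,box in((t,"top",(280,330,190,240)),(s,"side",(320,380,190,260))):
    h=hsv(c["image"]).astype(int);x0,x1,y0,y1=box;k=np.zeros(h.shape[:2],bool);k[y0:y1,x0:x1]=1
    r=((h[...,0]<8)|(h[...,0]>172))&(h[...,1]>140)&k
    for ce,ar,mm in blobs(r,10,500):
        v,u=np.nonzero(mm); print(n,"red",ce.round(1),ar,u.min(),u.max(),v.min(),v.max())
    bl=(h[...,2]<60)&(h[...,1]<120)&k
    for ce,ar,mm in blobs(bl,10,500):
        v,u=np.nonzero(mm);print(n,"blk",ce.round(1),ar,u.min(),u.max(),v.min(),v.max())
E
```

```text
t 24.05 pose [ 0.4715 -0.2448  0.3781] [-1.7998e+02 -8.0000e-02  2.0300e+00] F [0.5 0.1 0.3] grip 0.0434 0.0
turn [-0.0004 -0.0014  0.0355] = 1 x [-0.0004 -0.0014  0.0355]  shift [ 0.1285 -0.2448  0.0781] = 7 x [ 0.0184 -0.035   0.0112]
top red [302.1 208.2] 91 296 307 200 214
side red [348.4 214.8] 225 342 354 205 225
side red [325. 224.] 80 320 330 219 229
```

View pics/p.png

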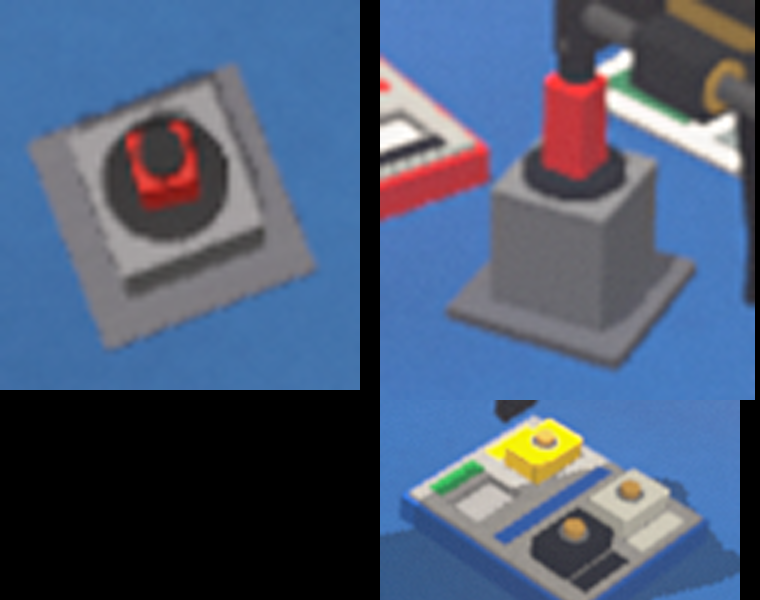

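The probe hangs in the stand, with its flange centre at about (302.7,209.5) in the top image. All three modules sit flush in the lower inset. One enlarged look will give the handle's yaw.

```bash
python3 - <<'E'
from h import *
t=env.read_camera("top");s=env.read_camera("side")
b=cv2.resize(t['image'][194:224,288:318],None,fx=13,fy=13,interpolation=cv2.INTER_CUBIC)
a=cv2.resize(s['image'][195:235,332:368],None,fx=11,fy=11,interpolation=cv2.INTER_CUBIC)
W=np.zeros((440,790,3),np.uint8);W[:390,:390]=b;W[:440,394:790]=a;cv2.imwrite("pics/q.png",W)
for c,n,(x0,x1,y0,y1) in((t,"top",(285,320,190,225)),(s,"side",(325,375,195,240))):
    h=hsv(c["image"]).astype(int);k=np.zeros(h.shape[:2],bool);k[y0:y1,x0:x1]=1
    m=(((h[...,2]<95)&(h[...,1]<130))|(((h[...,0]<8)|(h[...,0]>172))&(h[...,1]>110)))&k
    for ce,ar,mm in blobs(m,100,2000):
        cn=max(cv2.findContours(mm.astype(np.uint8),0,1)[0],key=cv2.contourArea)
        print(n,ce.round(1),ar,cv2.boundingRect(cn),[np.round(q,1) for q in cv2.fitEllipse(cn)])
e=(302.7,209.5); print(plane(t,*e,.067).round(4),plane(t,302,205.3,.121).round(4))
E
```

```text
top [302.3 209.2] 339 (292, 199, 21, 21) [array([302.3, 209.1]), array([19.8, 20.1]), np.float64(28.9)]
side [355.3 210.3] 678 (339, 195, 36, 35) [array([356.1, 210.6]), array([28.2, 40.4]), np.float64(47.2)]
[0.6008 0.0222 0.067 ] [0.6001 0.022  0.121 ]
```

View pics/q.png

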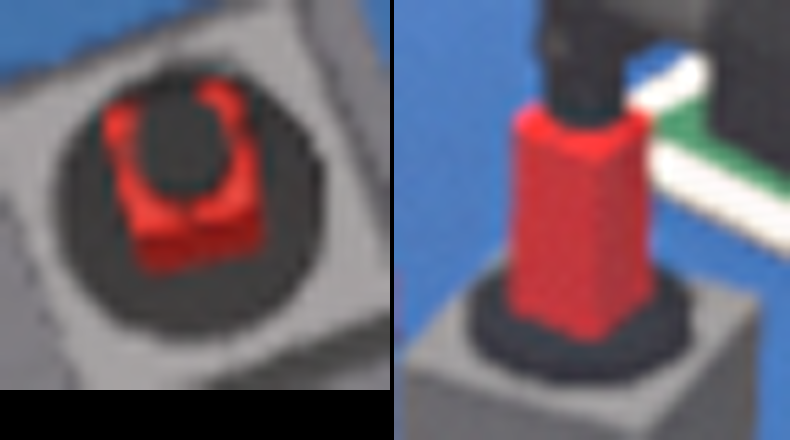

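Handle edges in the top crop slope about 12.7° in the image, so its yaw is about 14.5°. The probe axis is at (0.6008, 0.0227).

```bash
python3 -c "
from h import *
go(.6008,.0227,.345,14.5)"
```

```text
t 24.15 pose [ 0.4717 -0.2447  0.3778] [-1.7995e+02 -4.0000e-02  2.0700e+00] F [-0.1  0.8 -0.7] grip 0.0435 0.0
turn [-0.0008 -0.0009 -0.2169] = 2 x [-0.0004 -0.0004 -0.1084]  shift [ 0.192  -0.2265  0.0328] = 7 x [ 0.0274 -0.0324  0.0047]
```

>>> {"api": "send_rows", "payload": {
  "xyz": [
    [0,0,0],
    [0,0,0],
    [0.0274,-0.0324,0.0047],
    [0.0274,-0.0324,0.0047],
    [0.0274,-0.0324,0.0047],
    [0.0274,-0.0324,0.0047],
    [0.0274,-0.0324,0.0047],
    [0.0274,-0.0324,0.0047],
    [0.0276,-0.0321,0.0047],
    [0,0,0],
    [0,0,0],
    [0,0,0]
  ],
  "rotation": [
    [0,0,-0.1085],
    [0,0,-0.1085],
    [0,0,0],
    [0,0,0],
    [0,0,0],
    [0,0,0],
    [0,0,0],
    [0,0,0],
    [0,0,0],
    [0,0,0],
    [0,0,0],
    [0,0,0]
  ],
  "jaw": [0.65,0.65,0.65,0.65,0.65,0.65,0.65,0.65,0.65,0.65,0.65,0.65],
  "newtons": 30
}}

```text
time_s: 25.35
tool_pos: [0.6003, 0.0213, 0.3448]
tool_rot: [-180.0, 0.0, 14.4]
force: [0.6, -1.2, 0.6]
grip_width: 0.0569
grasp_force: 0.0
```

```bash
python3 -c "
from h import *
go(.6008,.0227,.256,14.5)"
```

```text
t 25.35 pose [0.6003 0.0213 0.3448] [-1.7999e+02  2.0000e-02  1.4380e+01] F [ 0.6 -1.2  0.6] grip 0.0569 0.0
turn [-0.0002  0.0004 -0.0022] = 1 x [-0.0002  0.0004 -0.0022]  shift [ 0.0008 -0.0012  0.0888] = 3 x [ 0.0003 -0.0004  0.0296]
```

>>> {"api": "send_rows", "payload": {
  "xyz": [
    [0.0008,-0.0012,0.02],
    [0,0,0.02],
    [0,0,0.02],
    [0,0,0.02],
    [0,0,0.0085],
    [0,0,0],
    [0,0,0]
  ],
  "rotation": [
    [0,0,0],
    [0,0,0],
    [0,0,0],
    [0,0,0],
    [0,0,0],
    [0,0,0],
    [0,0,0]
  ],
  "jaw": [0.65,0.65,0.65,0.65,0.65,0.65,0.65]
}}

```text
time_s: 26.05
tool_pos: [0.601, 0.023, 0.2575]
tool_rot: [180.0, -0.1, 14.4]
force: [-0.2, -0.1, -0.1]
grip_width: 0.0563
grasp_force: 0.0
```

>>> {"api": "send_rows", "payload": {
  "xyz": [
    [0,0,0],
    [0,0,0],
    [0,0,0],
    [0,0,0],
    [0,0,0],
    [0,0,0],
    [0,0,0],
    [0,0,0]
  ],
  "rotation": [
    [0,0,0],
    [0,0,0],
    [0,0,0],
    [0,0,0],
    [0,0,0],
    [0,0,0],
    [0,0,0],
    [0,0,0]
  ],
  "jaw": [0.1,0.1,0.1,0.1,0.1,0.1,0.1,0.1],
  "newtons": 30
}}

```text
time_s: 26.85
tool_pos: [0.6006, 0.0237, 0.2568]
tool_rot: [-180.0, -0.0, 14.4]
force: [-0.2, 0.3, 0.4]
grip_width: 0.0199
grasp_force: 30.0
```

```bash
python3 -c "
from h import *
go(.6008,.0227,.345,14.5);print(env.get_obs()['wrist_torque'])"
```

```text
t 26.85 pose [0.6006 0.0237 0.2568] [-1.7997e+02 -2.0000e-02  1.4430e+01] F [-0.2  0.3  0.4] grip 0.0199 30.0
turn [-0.0005 -0.0004 -0.0012] = 1 x [-0.0005 -0.0004 -0.0012]  shift [-0.0001  0.001  -0.0882] = 3 x [-0.      0.0003 -0.0294]
[0.02479564 0.06066232 0.00971285]
```

>>> {"api": "send_rows", "payload": {
  "xyz": [
    [0,0,-0.01],
    [0,0,-0.02],
    [0,0,-0.025],
    [0,0,-0.025],
    [0,0,0],
    [0,0,0]
  ],
  "rotation": [
    [0,0,0],
    [0,0,0],
    [0,0,0],
    [0,0,0],
    [0,0,0],
    [0,0,0]
  ],
  "jaw": [0.1,0.1,0.1,0.1,0.1,0.1]
}}

```text
time_s: 27.45
tool_pos: [0.6006, 0.0236, 0.3371]
tool_rot: [180.0, -0.1, 14.4]
force: [0.6, 0.4, -1.2]
grip_width: 0.0196
grasp_force: 30.0
```

```bash
python3 -c "
from h import *
go(.6268,-.2385,.335,14.4)"
```

```text
t 27.45 pose [0.6006 0.0236 0.3371] [ 1.800e+02 -7.000e-02  1.442e+01] F [ 0.6  0.4 -1.2] grip 0.0196 30.0
turn [ 0.     -0.0012  0.0004] = 1 x [ 0.     -0.0012  0.0004]  shift [-0.0398  0.2604  0.0021] = 8 x [-0.005   0.0326  0.0003]
```

>>> {"api": "send_rows", "payload": {
  "xyz": [
    [-0.005,0.0326,0],
    [-0.005,0.0326,0],
    [-0.005,0.0326,0],
    [-0.005,0.0326,0],
    [-0.005,0.0326,0],
    [-0.005,0.0326,0],
    [-0.005,0.0326,0],
    [-0.005,0.0322,0],
    [0,0,0],
    [0,0,0.015],
    [0,0,0.015],
    [0,0,0],
    [0,0,0]
  ],
  "rotation": [
    [0,0,0],
    [0,0,0],
    [0,0,0],
    [0,0,0],
    [0,0,0],
    [0,0,0],
    [0,0,0],
    [0,0,0],
    [0,0,0],
    [0,0,0],
    [0,0,0],
    [0,0,0],
    [0,0,0]
  ],
  "jaw": [0.1,0.1,0.1,0.1,0.1,0.1,0.1,0.1,0.1,0.1,0.1,0.1,0.1]
}}

```text
time_s: 28.75
tool_pos: [0.6266, -0.237, 0.3052]
tool_rot: [-179.9, 0.1, 14.5]
force: [0.0, 0.3, 0.1]
grip_width: 0.0196
grasp_force: 30.0
```

```bash
python3 -c "
from h import *
go(.6268,-.2385,.287,14.4)
s=env.read_camera('side')
cv2.imwrite('pics/v.png',cv2.resize(s['image'][205:335,370:500],None,fx=4.6,fy=4.6,interpolation=cv2.INTER_CUBIC))"
```

```text
t 28.75 pose [ 0.6266 -0.237   0.3052] [-1.7987e+02  8.0000e-02  1.4550e+01] F [0.  0.3 0.1] grip 0.0196 30.0
turn [-0.0022  0.0014  0.0026] = 1 x [-0.0022  0.0014  0.0026]  shift [-0.0001  0.0015  0.0182] = 1 x [-0.0001  0.0015  0.0182]
```

View pics/v.png

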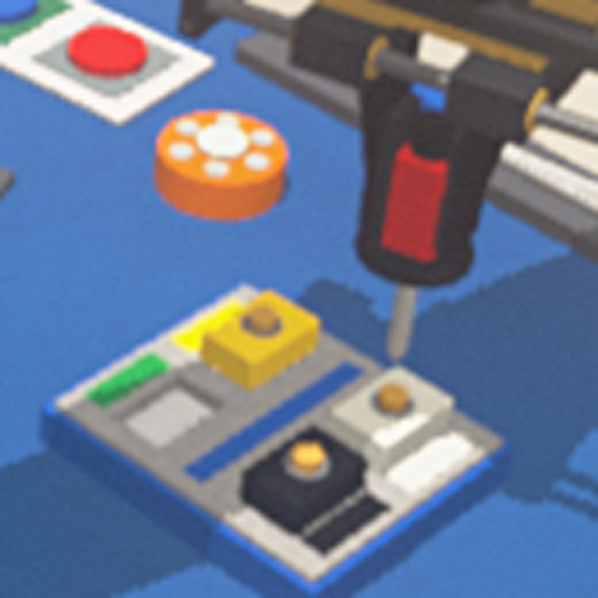

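The tip hangs right over the white stud: crop (396,357) against (393,395), with 16 mm still to go. The modules look flush. Touching white.

>>> {"api": "send_rows", "payload": {
  "xyz": [
    [0,0.001,0.008],
    [0,0,0.005],
    [0,0,0.002],
    [0,0,0.002],
    [0,0,0.0015],
    [0,0,0],
    [0,0,0]
  ],
  "rotation": [
    [0,0,0],
    [0,0,0],
    [0,0,0],
    [0,0,0],
    [0,0,0],
    [0,0,0],
    [0,0,0]
  ],
  "jaw": [0.1,0.1,0.1,0.1,0.1,0.1,0.1]
}}

```text
time_s: 29.5
tool_pos: [0.627, -0.2395, 0.2882]
tool_rot: [-180.0, -0.0, 14.4]
force: [0.2, -0.3, -1.5]
grip_width: 0.0195
grasp_force: 30.0
```

>>> {"api": "send_rows", "payload": {
  "xyz": [
    [0,-0.0007,0.001],
    [0,0,0.001],
    [0,0,0],
    [0,0,0]
  ],
  "rotation": [
    [0,0,0],
    [0,0,0],
    [0,0,0],
    [0,0,0]
  ],
  "jaw": [0.1,0.1,0.1,0.1]
}}

```text
time_s: 29.9
tool_pos: [0.6269, -0.239, 0.2864]
tool_rot: [180.0, -0.0, 14.4]
force: [-0.4, -1.0, 1.0]
grip_width: 0.0197
grasp_force: 30.0
```

```bash
python3 -c "
from h import *
o=env.get_obs();print(o['tool_pos'],o['force'])
for i in range(3): env.read_camera('side');o=env.get_obs();print(o['tool_pos'].round(4),o['force'].round(2))"
```

```text
[ 0.62691155 -0.2390301   0.28635953] [-0.35983799 -1.0397433   0.98506015]
[ 0.6269 -0.2391  0.2864] [-0.07 -1.41  1.38]
[ 0.6269 -0.2391  0.2863] [ 0.52 -1.14  0.5 ]
[ 0.6269 -0.239   0.2863] [ 0.53 -1.22  1.44]
```

Contact at about 2 N (z 0.2863, stud sunk about 2.5 mm). Lifting and going to yellow.

>>> {"api": "send_rows", "payload": {
  "xyz": [
    [0,0,-0.01],
    [0,0,-0.012],
    [0.0052,-0.0214,0],
    [0.0052,-0.0214,0],
    [0.0052,-0.0214,0],
    [0,0,0],
    [0,0,0],
    [0,0,0]
  ],
  "rotation": [
    [0,0,0],
    [0,0,0],
    [0,0,0],
    [0,0,0],
    [0,0,0],
    [0,0,0],
    [0,0,0],
    [0,0,0]
  ],
  "jaw": [0.1,0.1,0.1,0.1,0.1,0.1,0.1,0.1]
}}

```text
time_s: 30.85
tool_pos: [0.6258, -0.1742, 0.3085]
tool_rot: [180.0, -0.0, 14.3]
force: [-0.2, -0.3, -1.2]
grip_width: 0.02
grasp_force: 30.0
```

```bash
python3 -c "
from h import *
go(.6257,-.1727,.2864,14.4)
s=env.read_camera('side')
cv2.imwrite('pics/v2.png',cv2.resize(s['image'][205:335,370:500],None,fx=4.6,fy=4.6,interpolation=cv2.INTER_CUBIC))
h=hsv(s['image']).astype(int)
for ce,ar,_ in blobs((h[...,0]>9)&(h[...,0]<22)&(h[...,1]>60)&(h[...,2]>90),8,60):
    if 400<ce[0]<470 and 250<ce[1]<320: print(ce.round(1),ar)"
```

```text
t 30.85 pose [ 0.6258 -0.1742  0.3085] [ 1.7996e+02 -1.0000e-02  1.4340e+01] F [-0.2 -0.3 -1.2] grip 0.02 30.0
turn [ 0.0007 -0.0002 -0.0011] = 1 x [ 0.0007 -0.0002 -0.0011]  shift [ 0.0003 -0.0015  0.0221] = 1 x [ 0.0003 -0.0015  0.0221]
[426.5 274.6] 51
[454.7 292.3] 19
[436.5 304. ] 35
```

Position is within 1.5 mm of the place where yellow was released, so I'm touching it.

>>> {"api": "send_rows", "payload": {
  "xyz": [
    [0.0003,-0.0012,0.008],
    [0,0,0.006],
    [0,0,0.003],
    [0,0,0.002],
    [0,0,0.0015],
    [0,0,0.0015],
    [0,0,0],
    [0,0,0]
  ],
  "rotation": [
    [0,0,0],
    [0,0,0],
    [0,0,0],
    [0,0,0],
    [0,0,0],
    [0,0,0],
    [0,0,0],
    [0,0,0]
  ],
  "jaw": [0.1,0.1,0.1,0.1,0.1,0.1,0.1,0.1]
}}

```text
time_s: 31.7
tool_pos: [0.6259, -0.1715, 0.2864]
tool_rot: [-180.0, -0.0, 14.4]
force: [-1.9, 0.5, -0.3]
grip_width: 0.0197
grasp_force: 30.0
```

```bash
python3 -c "
from h import *
for i in range(4): env.read_camera('side');o=env.get_obs();print(o['tool_pos'].round(4),o['force'].round(2))"
```

```text
[ 0.6259 -0.1715  0.2864] [-1.76  0.38  1.09]
[ 0.6259 -0.1715  0.2864] [-1.02  0.68  0.92]
[ 0.6259 -0.1715  0.2863] [-1.31  0.41  1.79]
[ 0.6259 -0.1715  0.2863] [-1.74  1.51  0.27]
```

Yellow touched (about 2 N, with lateral friction). Next black.

>>> {"api": "send_rows", "payload": {
  "xyz": [
    [0,0,-0.01],
    [0,0,-0.012],
    [-0.0218,0.0182,0],
    [-0.0218,0.0182,0],
    [-0.0218,0.0181,0],
    [0,0,0],
    [0,0,0],
    [0,0,0]
  ],
  "rotation": [
    [0,0,0],
    [0,0,0],
    [0,0,0],
    [0,0,0],
    [0,0,0],
    [0,0,0],
    [0,0,0],
    [0,0,0]
  ],
  "jaw": [0.1,0.1,0.1,0.1,0.1,0.1,0.1,0.1]
}}

```text
time_s: 32.7
tool_pos: [0.577, -0.2393, 0.3089]
tool_rot: [-180.0, -0.1, 14.5]
force: [1.3, 0.7, -1.7]
grip_width: 0.0198
grasp_force: 30.0
```

```bash
python3 -c "
from h import *
go(.576,-.2406,.2864,14.4)"
```

```text
t 32.7 pose [ 0.577  -0.2393  0.3089] [-1.7997e+02 -1.2000e-01  1.4520e+01] F [ 1.3  0.7 -1.7] grip 0.0198 30.0
turn [-0.0005 -0.0021  0.0021] = 1 x [-0.0005 -0.0021  0.0021]  shift [-0.0013  0.001   0.0225] = 1 x [-0.0013  0.001   0.0225]
```

>>> {"api": "send_rows", "payload": {
  "xyz": [
    [-0.001,0.0005,0.008],
    [0,0,0.006],
    [0,0,0.003],
    [0,0,0.002],
    [0,0,0.0015],
    [0,0,0.0015],
    [0,0,0.0003],
    [0,0,0]
  ],
  "rotation": [
    [0,0,0],
    [0,0,0],
    [0,0,0],
    [0,0,0],
    [0,0,0],
    [0,0,0],
    [0,0,0],
    [0,0,0]
  ],
  "jaw": [0.1,0.1,0.1,0.1,0.1,0.1,0.1,0.1]
}}

```text
time_s: 33.5
tool_pos: [0.5753, -0.2411, 0.286]
tool_rot: [-180.0, -0.0, 14.4]
force: [-1.8, 1.6, 1.4]
grip_width: 0.02
grasp_force: 30.0
```

```bash
python3 -c "
from h import *
for i in range(4): env.read_camera('side');o=env.get_obs();print(o['tool_pos'].round(4),o['force'].round(2))"
```

```text
[ 0.5754 -0.2412  0.286 ] [-0.67  0.64  2.02]
[ 0.5754 -0.2412  0.286 ] [-1.9   1.45  0.43]
[ 0.5754 -0.2412  0.286 ] [-1.32  1.38  1.97]
[ 0.5754 -0.2412  0.2859] [-1.16  1.18  1.27]
```

Black touched (about 2.4 N). Lifting and carrying the probe back over the stand.

>>> {"api": "send_rows", "payload": {
  "xyz": [
    [0,0,-0.01],
    [0,0,-0.02],
    [0,0,-0.022],
    [0,0,0],
    [0,0,0]
  ],
  "rotation": [
    [0,0,0],
    [0,0,0],
    [0,0,0],
    [0,0,0],
    [0,0,0]
  ],
  "jaw": [0.1,0.1,0.1,0.1,0.1]
}}

```text
time_s: 34.2
tool_pos: [0.5754, -0.2416, 0.3383]
tool_rot: [180.0, -0.1, 14.4]
force: [0.2, -0.6, -1.1]
grip_width: 0.02
grasp_force: 30.0
```

```bash
python3 -c "
from h import *
go(.6006,.0237,.337,14.4)"
```

```text
t 34.2 pose [ 0.5754 -0.2416  0.3383] [ 1.7995e+02 -8.0000e-02  1.4420e+01] F [ 0.2 -0.6 -1.1] grip 0.02 30.0
turn [ 0.0009 -0.0014  0.0003] = 1 x [ 0.0009 -0.0014  0.0003]  shift [ 0.0904 -0.2507  0.0013] = 8 x [ 0.0113 -0.0313  0.0002]
```

>>> {"api": "send_rows", "payload": {
  "xyz": [
    [0.0113,-0.0313,0],
    [0.0113,-0.0313,0],
    [0.0113,-0.0313,0],
    [0.0113,-0.0313,0],
    [0.0113,-0.0313,0],
    [0.0113,-0.0313,0],
    [0.0113,-0.0313,0],
    [0.0113,-0.0316,0],
    [0,0,0],
    [0,0,0],
    [0,0,0],
    [0,0,0]
  ],
  "rotation": [
    [0,0,0],
    [0,0,0],
    [0,0,0],
    [0,0,0],
    [0,0,0],
    [0,0,0],
    [0,0,0],
    [0,0,0],
    [0,0,0],
    [0,0,0],
    [0,0,0],
    [0,0,0]
  ],
  "jaw": [0.1,0.1,0.1,0.1,0.1,0.1,0.1,0.1,0.1,0.1,0.1,0.1]
}}

```text
time_s: 35.4
tool_pos: [0.6004, 0.0221, 0.3373]
tool_rot: [180.0, 0.0, 14.3]
force: [1.1, 0.8, -0.5]
grip_width: 0.02
grasp_force: 30.0
```

```bash
python3 -c "
from h import *
go(.6006,.0237,.258,14.4)"
```

```text
t 35.4 pose [0.6004 0.0221 0.3373] [1.800e+02 4.000e-02 1.427e+01] F [ 1.1  0.8 -0.5] grip 0.02 30.0
turn [ 0.      0.0008 -0.0022] = 1 x [ 0.      0.0008 -0.0022]  shift [ 0.0006 -0.0015  0.0793] = 3 x [ 0.0002 -0.0005  0.0264]
```

>>> {"api": "send_rows", "payload": {
  "xyz": [
    [0.0006,-0.0015,0.015],
    [0,0,0.02],
    [0,0,0.02],
    [0,0,0.015],
    [0,0,0.006],
    [0,0,0.003],
    [0,0,0.001],
    [0,0,0],
    [0,0,0]
  ],
  "rotation": [
    [0,0,0],
    [0,0,0],
    [0,0,0],
    [0,0,0],
    [0,0,0],
    [0,0,0],
    [0,0,0],
    [0,0,0],
    [0,0,0]
  ],
  "jaw": [0.1,0.1,0.1,0.1,0.1,0.1,0.1,0.1,0.1]
}}

```text
time_s: 36.3
tool_pos: [0.601, 0.0257, 0.2587]
tool_rot: [180.0, -0.1, 14.4]
force: [-0.1, -0.7, -1.1]
grip_width: 0.0199
grasp_force: 30.0
```

>>> {"api": "send_rows", "payload": {
  "xyz": [
    [0,0.0015,0.0012],
    [0,0,0.0006],
    [0,0,0],
    [0,0,0]
  ],
  "rotation": [
    [0,0,0],
    [0,0,0],
    [0,0,0],
    [0,0,0]
  ],
  "jaw": [0.1,0.1,0.1,0.1]
}}

```text
time_s: 36.7
tool_pos: [0.6012, 0.0239, 0.2567]
tool_rot: [180.0, -0.1, 14.4]
force: [-0.6, -0.4, 3.8]
grip_width: 0.0199
grasp_force: 30.0
```

The flange is on the rim (+3.8 N). Releasing, rising straight up and moving clear of both cameras.

>>> {"api": "send_rows", "payload": {
  "xyz": [
    [0,0,-0.0006],
    [0,0,0],
    [0,0,0],
    [0,0,0],
    [0,0,0],
    [0,0,-0.02],
    [0,0,-0.03],
    [0,0,-0.035],
    [0,0,-0.035],
    [0,0,-0.01],
    [-0.04,0,0],
    [-0.04,0,0],
    [-0.04,0,0],
    [-0.03,0.02,0],
    [0,0,0],
    [0,0,0],
    [0,0,0],
    [0,0,0]
  ],
  "rotation": [
    [0,0,0],
    [0,0,0],
    [0,0,0],
    [0,0,0],
    [0,0,0],
    [0,0,0],
    [0,0,0],
    [0,0,0],
    [0,0,0],
    [0,0,0],
    [0,0,0],
    [0,0,0],
    [0,0,0],
    [0,0,0],
    [0,0,0],
    [0,0,0],
    [0,0,0],
    [0,0,0]
  ],
  "jaw": [0.1,0.6,0.6,0.6,0.6,0.6,0.6,0.6,0.6,0.6,0.6,0.6,0.6,0.6,0.6,0.6,0.6,0.6]
}}

```text
time_s: 38.5
tool_pos: [0.4613, -0.0318, 0.3864]
tool_rot: [-179.9, -0.0, 14.5]
force: [-0.3, 0.0, 0.1]
grip_width: 0.0525
grasp_force: 0.0
```

```bash
python3 -c "
from h import *
go(.6,0,.3,14)
s=env.read_camera('side')
cv2.imwrite('pics/f.png',cv2.resize(s['image'][190:350,200:490],None,fx=2.7,fy=2.7,interpolation=cv2.INTER_CUBIC))"
```

```text
t 38.5 pose [ 0.4613 -0.0318  0.3864] [-1.7992e+02 -1.0000e-02  1.4530e+01] F [-0.3  0.   0.1] grip 0.0525 0.0
turn [-0.0014 -0.0003  0.0092] = 1 x [-0.0014 -0.0003  0.0092]  shift [0.1423 0.0027 0.0864] = 5 x [0.0285 0.0005 0.0173]
```

View pics/f.png

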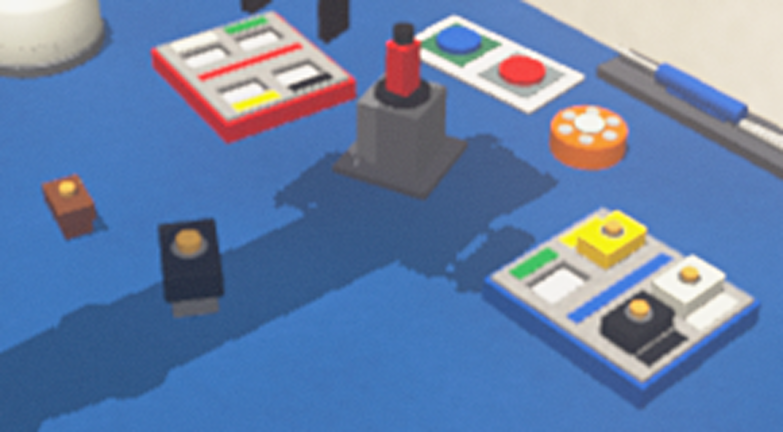

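The final view shows the probe upright in its stand (403,60), and yellow, white and black flush in the blue dock. The lookalikes and bystanders are unmoved, and the robot is clear of everything. Handing in.

```bash
python3 -c "
from cell import env
print(env.sign_off())"
```

```text
the job is handed in; nothing more can be done
None
```

The blue dock was live; white, yellow and black (green was absent) are flush in it, their studs were touched in that order, the probe hangs upright in its stand, and the job is handed in.

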